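# Load the check weight and hold the tester's flap at the pointer

### The arm

A 7-joint arm with a two-finger parallel gripper is mounted at the origin on the work surface. World frame = base frame: x ahead of the robot, y to its left, z up, the work surface at z = 0. Lengths are in m, angles in degrees, forces in N, time in s.
With the tool pointing down it reaches from about 0.425 to 0.875 m from the base axis. Payload 4.7 kg.
Tool frame: the origin (TCP) lies at the very end of the fingers, on their centre line; the grasp point (between the pads) lies 19 mm behind it; z points along the fingers, y is the direction in which the jaws open and shut (so a half turn about z gives the same grasp; the last joint's range is limited). The gripper opens to 87 mm and grips with 3 to 60 N. Pads are 19 mm wide; open, the fingers measure 117 mm over their backs; the gripper's body (75 mm by 190 mm) begins 51 mm behind the grasp point.
Start: joints at [74.49, 18.392, -4.016, 83.108, 1.295, 78.541, -3.26], TCP at [0.183, -0.624, 0.223] pointing down, gripper open.
Joint ranges: [-163.93, 163.93], [-17.29, 119.83], [-79.2, 71.16], [3.27, 140.29], [-89.18, 269.18], [5.43, 117.66], [-154.24, 154.24]. Speed limits (degrees/s): [147.25, 147.25, 180, 180, 180, 180, 180].

### API

Orientations are given as [roll, pitch, yaw] about the fixed x, y, z axes, in that order (R = Rz(yaw) Ry(pitch) Rx(roll)).
In Python, from cell import sensors, imaging, ticket gives the robot as it stands.
- The arm moves only by the tool carry_out, never from a script. Its argument "plan" is a list of rows, each an object of numbers: "fingers": the closure, from -1 (fully open) to 1 (shut); "dx", "dy", "dz": the shift along the tool's x, y, z normalised to -1 to 1, where 1 is 0.03 m; "rx", "ry", "rz": the turn, a rotation vector about the tool's x, y, z normalised to -1 to 1, where 1 is 10 degrees. A call has 1 to 12 rows; each row shifts and turns the commanded pose from where the row before left it, along the tool's axes as they then stand; what a row does not reach is not made up. A row lasts 1/8 s, in which the tool goes at most 62.5 mm and 10.7 degrees, less where a joint would pass 70% of its speed; a pose out of reach is approached as far as the arm can. A call with a number of a shift or a turn outside -1 to 1 is refused whole. A call with a gripper value outside its range is refused whole. The fingers move at their own pace and stop on an object; "force" is the grip in N (left out, the last holds). Time passes only in rows, so rows that do not move let the fingers close. It gives the time, the measured TCP pose, the force and the opening at its end, in the units of the state.
- sensors.get_obs(): the state, without advancing time (a new reading comes with each control period).
- imaging.read_camera(name): name is "scene" or "top" or "wrist"; returns a dict with "color" (400x640x3 uint8, red, green, blue), "mtx" (3x3 intrinsics, pixels), "extrinsics" (4x4, takes a point from world to camera coordinates); the wrist camera has in their place "tool_from_camera" (4x4, takes a point from camera to tool coordinates, whose origin is the TCP and whose axes are the flange's). Camera axes: x right, y down, z forward; pixel columns grow to the right and rows downward; lengths in m; the calibration is good to about 2 mm. The wrist camera is an equidistant fisheye: a pixel r from the principal point sees the ray r / f radians off the axis. A picture is of the moment at which its call begins: read the wrist's pose just before it. There is no depth.
- ticket.sign_off(): hands the job in, once; it reports no verdict.
The state is a dict: "time_s": time; "qpos": joint angles; "joint_velocities": joint speeds; "effort": joint torques, N m; "tool_pos": TCP position; "tool_rot": TCP orientation; "force": force on the tool from outside, world axes, zero at the start; "wrist_torque": the same for the moment, N m; "grip_width": finger opening in m.
Only numpy, scipy, OpenCV 4.12 (cv2) and the standard library are available. Lean on these libraries where they do the work, as an engineer would, in place of code of your own. Each camera call takes 0.05 s, during which the arm holds its last target.

### The job

Get the bench tester ready for its jaw inspection: pick up the brass weight, set it down gently and upright in the tester's open drawer, and slide the drawer fully shut. Then lift the blue flap on top by its yellow bar until the flap is level with the orange pointer, and finish while holding it there, since it falls shut when let go. Leave the pointer and everything else on the table where they are.

Things in the scene. Friction and masses are not known exactly. Their poses are not given: they have to be found in the camera images.
- tester: Grey bench tester, fixed to the table. Origin: centre of its underside; x from its drawer side (towards the robot) to its rear, y to its left, z up. Base 320 (x) by 250 (y) by 95 mm high, front face at x = -160 mm. Chamber under the flap: x = -35 to 80 mm, 180 mm wide, rim 155 mm above the table. White quarter-circle scale, radius 125 mm, stands at its left side, y = 116 mm.
- drawer (a joint): How far the drawer is open, m: 0 = fully shut, 0.13 = end stop. Slides along the tester's x (opens to -x), takes 2 to 5 N and stays where left. White front panel 220 mm wide, 10 mm thick, 12 to 84 mm above the table, nothing sticks out, can be pushed anywhere; shut, it is flush with the tester's front face.
- drawer_front (a point): Middle of the outer (robot-side) face of the drawer's front panel, 48 mm above the table; moves with the drawer. Axes as the tester's.
- drawer_spot (a point): Point on the drawer's inner floor, 18 mm above the table, mid-width, 52 mm behind the outer face of the front panel: a good place for the weight. Moves with the drawer; axes as the tester's. Drawer box 192 mm wide inside, 4 mm grey walls up to 63 mm above the table; behind the tester's front face the base covers it (85 mm above the table, underside).
- brass_weight_centre (a point): Brass-coloured (gold) weight, 44 mm diameter and 54 mm tall in all (plain cylinder to 46 mm, then a 20 mm wide, 8 mm tall button on top), about 0.5 kg, standing upright on the table. The point is on its axis, half-way up (27 mm above its underside). This is the weight to load.
- flap (a joint): Angle of the blue flap, rad: 0 = shut (level), growing as its robot-side edge is lifted, at most 1.4. Flap 115 mm long, 180 mm wide, 8 mm thick with a clear window, about 0.45 kg; the hinge is almost free, so it falls shut by itself. Hinge axis: along the tester's y at the flap's far (+x) edge, x = 75 mm of the tester, 162 mm above the table.
- flap_handle (a point): Middle of the yellow bar that lifts the flap: round, 12 mm diameter, along the tester's y, 100 mm free between two 10 mm dark arms, in the flap's plane, 160 mm from the hinge axis, 39 mm gap to the flap's edge. Shut, it is 162 mm above the table with 61 mm free air below it. It can turn between gripping fingers. Its x axis runs along the flap towards the hinge.
- pointer (a joint): Angle of the orange pointer, rad, on the same hinge axis and measured as the flap's: the flap is level with the pointer when both angles are equal. Set between 0.45 and 0.85; held by friction, not to be moved.
- pointer_tip (a point): Tip of the orange pointer: a 5 mm wide arm with a 9 mm wide end, 145 mm from the hinge axis, in the plane y = 106 mm of the tester (16 mm beyond the flap's left edge). Its x axis runs along the pointer towards the hinge.
- steel_weight_centre (a point): Bright steel weight, 44 mm diameter and 54 mm tall in all (plain cylinder to 46 mm, then a 20 mm wide, 8 mm tall button on top), about 0.5 kg, standing upright on the table. The point is on its axis, half-way up (27 mm above its underside). Bystander.
- dark_weight_centre (a point): Dark steel weight, 44 mm diameter and 54 mm tall in all (plain cylinder to 46 mm, then a 20 mm wide, 8 mm tall button on top), about 0.5 kg, standing upright on the table. The point is on its axis, half-way up (27 mm above its underside). Bystander.
- jar: Amber jar with a white cap, 56 mm diameter, 85 mm tall; origin at the centre of its underside. Bystander.
- screwdriver: Screwdriver with a red handle lying on the table; x along it. Bystander.
- wrench: Steel wrench lying on the table; x along it. Bystander.
Mind the look-alikes: they are no part of the job. There is more than one size of the part that bears brass_weight_centre; the job needs the largest.

How it is judged:
By the outcome, as a careful person would: the job done as asked, in the order asked, and still so for the second after the job is handed in, while the arm keeps its last pose, push and grip.
It also fails if it takes over 72 s, if anything falls off the work surface, if the arm or the gripper's body presses on something with over 40 N, if the wrist force passes 120 N, or if a joint passes its speed limit or range.

## Working session

There is one attempt and no reset: what is moved stays moved. The work goes in short steps, Python scripts to look and compute and a tool call to move; the robot and the scene stay as the last step left them, time stands still between calls to the robot, and variables do not carry over. Pictures are saved under pics/ and viewed, and the job is handed in when it is done.

Besides the shell and the picture viewer there is one more tool, called after "Call:" as name(argument=value, ...), one argument or row to a line, values as JSON. carry_out: Moves the arm, as the interface text tells. Scaled input: -1 to 1 covers 0.03 m each way for a shift and 10 degrees each way for a turn. Its arguments: {"type":"object","properties":{"plan":{"type":"array"},"force":{"type":"number"}},"required":["plan"]}

```bash
ls; mkdir -p pics; python3 - <<'E'
from cell import sensors, imaging
import cv2,numpy as np
o=sensors.get_obs();print(o)
for n in("scene","top","wrist"):
    d=imaging.read_camera(n);cv2.imwrite(f"pics/{n}0.png",d["color"][...,::-1])
    print(n,d["mtx"].tolist(),np.round(d.get("extrinsics",d.get("tool_from_camera")),4).tolist())
E
```

```text
pics
{'time_s': 0.0, 'qpos': array([74.49068835, 18.43948557, -4.01481107, 83.17519974,  1.29445279,
       78.53866949, -3.25877345]), 'joint_velocities': array([-0.04766395,  0.07680635,  0.06952543, -0.04683066,  0.02942253,
        0.00951939,  0.04100182]), 'effort': array([-9.17123289e-04, -4.91293180e+01, -4.03952077e-01, -3.12526989e+01,
       -6.38301973e-02,  4.35031636e-02,  1.16165279e-04]), 'tool_pos': array([ 0.18241504, -0.62331235,  0.22145395]), 'tool_rot': array([-1.79891852e+02,  5.34273524e-03,  1.63195066e+01]), 'force': array([-0.53456333,  0.51719101, -0.6086485 ]), 'wrist_torque': array([0.00294649, 0.01420886, 0.01113031]), 'grip_width': 0.08724570085628801}
scene [[429.4648664787159, 0.0, 315.8402499626342], [0.0, 429.4648664787159, 199.71766998652592], [0.0, 0.0, 1.0]] [[-0.1942, 0.9808, -0.0199, 0.0939], [0.6353, 0.1103, -0.7644, -0.2683], [-0.7475, -0.1611, -0.6444, 1.9138], [0.0, 0.0, 0.0, 1.0]]
top [[405.4979693055947, 0.0, 320.4683931847857], [0.0, 405.4979693055947, 197.34756822389514], [0.0, 0.0, 1.0]] [[-0.0336, -0.9994, 0.0065, 0.0195], [-0.9773, 0.0315, -0.2097, 0.5935], [0.2093, -0.0134, -0.9777, 1.1388], [0.0, 0.0, 0.0, 1.0]]
wrist [[309.70691628693146, 0.0, 317.79545895101273], [0.0, 309.70691628693146, 195.9390906926971], [0.0, 0.0, 1.0]] [[-0.0005, -0.9691, -0.2465, 0.0673], [1.0, -0.0005, -0.0001, -0.0012], [-0.0, -0.2465, 0.9691, -0.1604], [0.0, 0.0, 0.0, 1.0]]
```

View pics/scene0.png

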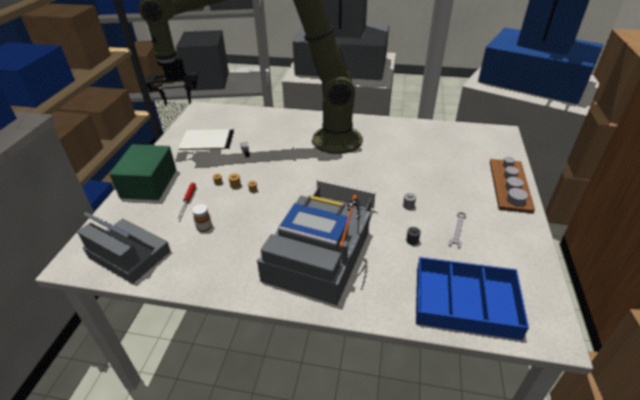

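View pics/top0.png

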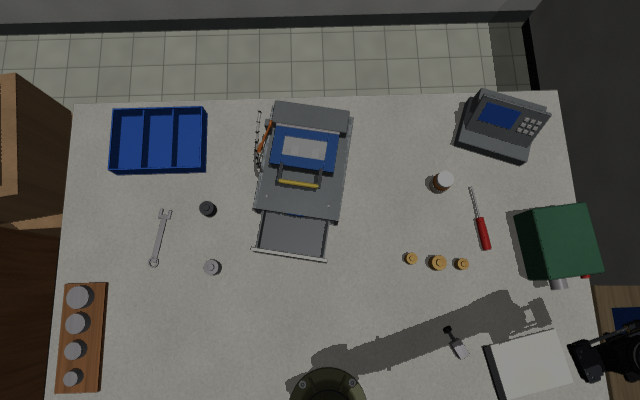

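View pics/wrist0.png

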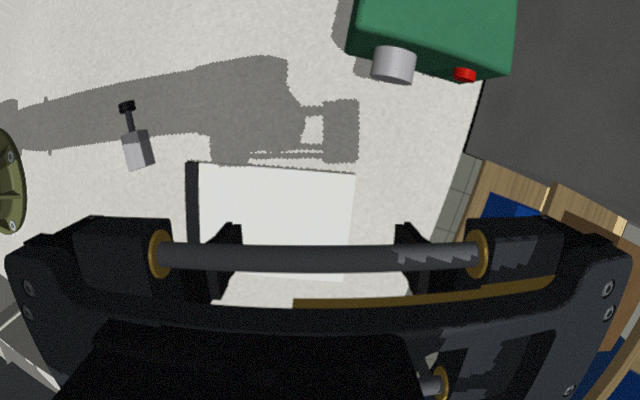

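The top view shows three brass weights at about (411,258), (438,263) and (461,264), and the middle one is the largest. The tester is around (305,170), with its drawer front edge near (290,255).

```bash
cat > h.py <<'E'
from cell import sensors, imaging
import cv2,numpy as np
from scipy.spatial.transform import Rotation as R
def ray(d,uv):
    K,T=d["mtx"],np.array(d["extrinsics"]);v=np.linalg.inv(K)@[uv[0],uv[1],1];Rm=T[:3,:3]
    return -Rm.T@T[:3,3],Rm.T@v
def onz(d,uv,z):
    c,v=ray(d,uv);return c+v*(z-c[2])/v[2]
def proj(d,p):
    T=np.array(d["extrinsics"]);q=d["mtx"]@(T[:3,:3]@np.array(p)+T[:3,3]);return q[:2]/q[2]
def wray(d,uv,o):
    K=d["mtx"];a=np.array([uv[0]-K[0,2],uv[1]-K[1,2]])/K[0,0];r=np.hypot(*a)
    v=np.r_[np.sin(r)*a/max(r,1e-9),np.cos(r)];T=np.array(d["tool_from_camera"])
    Rt=R.from_euler("xyz",o["tool_rot"],degrees=True).as_matrix()
    return o["tool_pos"]+Rt@T[:3,3],Rt@T[:3,:3]@v
def won(d,uv,o,z):
    c,v=wray(d,uv,o);return c+v*(z-c[2])/v[2]
E
python3 - <<'E'
from h import *
d=imaging.read_camera("top");im=d["color"][...,::-1].copy()
hsv=cv2.cvtColor(im,cv2.COLOR_BGR2HSV)
m=cv2.inRange(hsv,(12,80,90),(30,255,255))
n,l,s,c=cv2.connectedComponentsWithStats(m)
for i in range(1,n):
    if s[i,4]>15 and c[i][0]>240 and c[i][0]<500: print("gold",s[i],c[i].round(1),onz(d,c[i],.035).round(4))
cv2.imwrite("pics/t1.png",cv2.resize(im[90:270,230:360],None,fx=4,fy=4,interpolation=cv2.INTER_CUBIC)[:600,:])
cv2.imwrite("pics/t1b.png",cv2.resize(im[195:275,240:340],None,fx=7,fy=7,interpolation=cv2.INTER_CUBIC))
cv2.imwrite("pics/t2.png",cv2.resize(im[235:285,390:490],None,fx=8,fy=8,interpolation=cv2.INTER_CUBIC))
d=imaging.read_camera("scene");im=d["color"][...,::-1]
cv2.imwrite("pics/s1.png",cv2.resize(im[170:310,250:390],None,fx=4,fy=4,interpolation=cv2.INTER_CUBIC))
E
```

```text
gold [257 144   5   6  16] [259.1 146.8] [0.7668 0.1852 0.035 ]
gold [279 179  40   9 152] [298.3 183. ] [0.6469 0.0658 0.035 ]
gold [406 253  12  11  96] [411.8 257.9] [ 0.4089 -0.263   0.035 ]
gold [432 255  15  15 164] [439.  262.1] [ 0.394 -0.342  0.035]
gold [458 258  11  12  96] [463.  263.6] [ 0.3875 -0.4124  0.035 ]
```

View pics/t1.png

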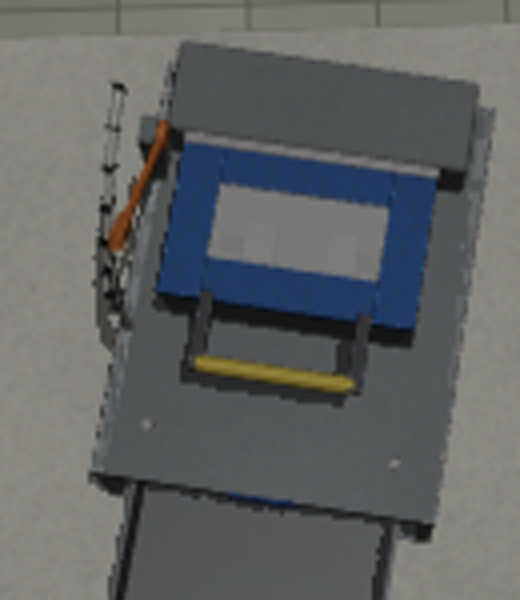

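View pics/t1b.png

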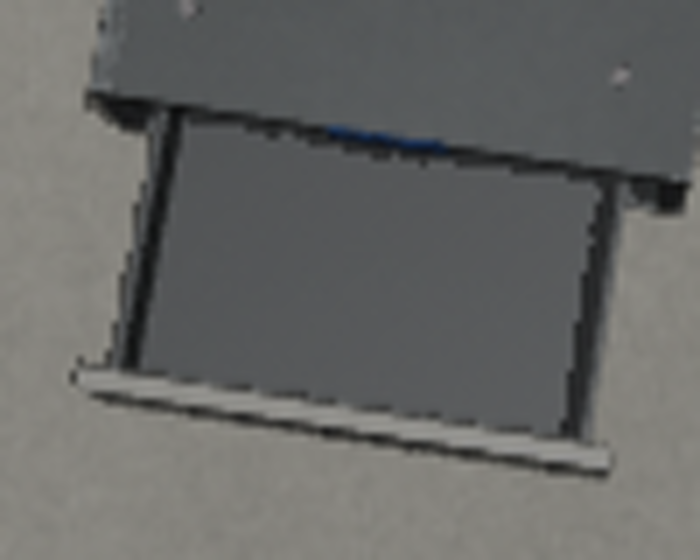

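View pics/t2.png

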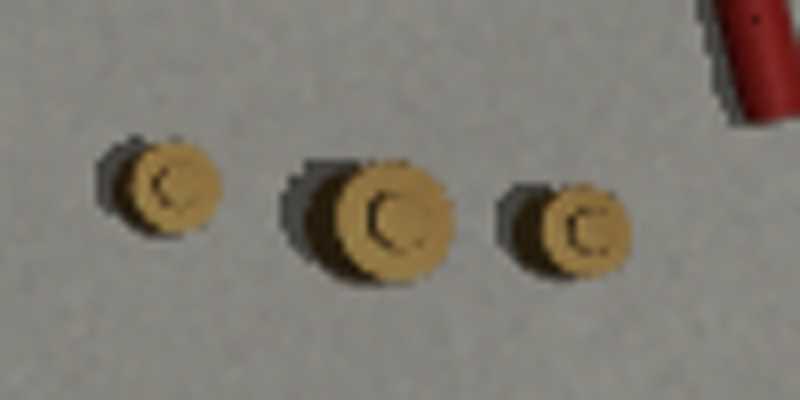

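View pics/s1.png

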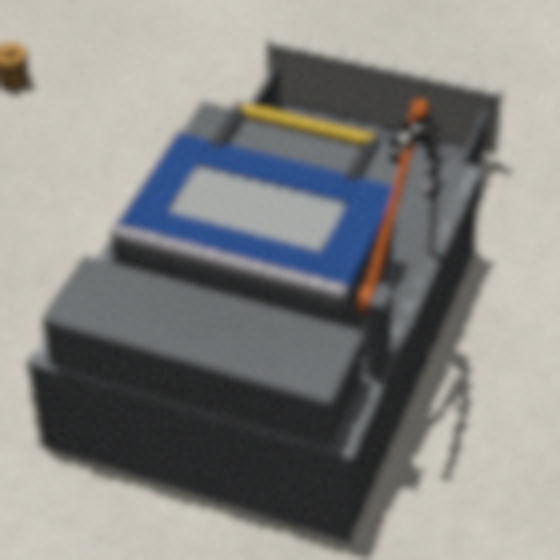

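```bash
python3 - <<'E'
from h import *
d=imaging.read_camera("top");s=imaging.read_camera("scene")
f=lambda x,y,k,a,b:((x+.5)/k-.5+a,(y+.5)/k-.5+b)
w=onz(d,f(395,222,8,390,235),.046);print("weight",w, np.hypot(*w[:2]))
L=onz(d,f(90,95,7,240,195),.095);Rr=onz(d,f(690,182,7,240,195),.095)
print("base front",L,Rr,np.linalg.norm(L-Rr),np.degrees(np.arctan2(*(L-Rr)[:2])),(L+Rr)/2)
for a,b in(((78,370),(612,445)),((85,392),(606,470))):
    A=onz(d,f(*a,7,240,195),.084);B=onz(d,f(*b,7,240,195),.084);print("panel",A,B,np.linalg.norm(A-B),np.degrees(np.arctan2(*(A-B)[:2])),(A+B)/2)
A=onz(d,f(196,362,4,230,90),.168);B=onz(d,f(354,384,4,230,90),.168);print("bar top",A,B,np.linalg.norm(A-B),np.degrees(np.arctan2(*(A-B)[:2])),(A+B)/2)
A=onz(s,f(243,108,4,250,170),.168);B=onz(s,f(374,136,4,250,170),.168);print("bar scene",A,B,np.linalg.norm(A-B),np.degrees(np.arctan2(*(B-A)[:2])),(A+B)/2)
# base rear corners
for p in((35,362),(350,448)): print("scene rear base",onz(s,f(*p,4,250,170),.095))
E
```

```text
weight [ 0.39300132 -0.3385506   0.046     ] 0.5187162434860035
base front [0.56164019 0.19611974 0.095     ] [ 0.51772462 -0.04766583  0.095     ] 0.24770946423712495 10.211752153804284 [0.53968241 0.07422695 0.095     ]
panel [0.45071249 0.20252738 0.084     ] [ 0.41349715 -0.01229238  0.084     ] 0.21801951784770585 9.828362659713978 [0.43210482 0.0951175  0.084     ]
panel [0.44176053 0.19968348 0.084     ] [ 0.40362398 -0.00951267  0.084     ] 0.21264389708790435 10.331591849803397 [0.42269226 0.09508541 0.084     ]
bar top [0.6228948  0.11356873 0.168     ] [0.60406126 0.00664247 0.168     ] 0.10857221851628741 9.989375924689197 [0.61347803 0.0601056  0.168     ]
bar scene [0.60733808 0.01044139 0.168     ] [0.62312327 0.11665543 0.168     ] 0.10738059835218554 8.45324069146054 [0.61523068 0.06354841 0.168     ]
scene rear base [ 0.83025848 -0.09966071  0.095     ]
scene rear base [0.86755664 0.13772862 0.095     ]
```

```bash
cat >> h.py <<'E'
X=np.array([np.cos(np.radians(-10)),np.sin(np.radians(-10)),0]);Y=np.array([-X[1],X[0],0])
O=np.r_[.6973,.0464,0]
def tw(x,y,z): return O+x*X+y*Y+np.r_[0,0,z]
def pt_angle(c,v,yp):
    """ray meets tester plane y=yp -> (r, angle) about hinge"""
    t=(yp-(c-O)@Y)/(v@Y);p=c+t*v-O;a=.075-p@X;b=p[2]-.162
    return np.hypot(a,b),np.arctan2(b,a)
E
python3 - <<'E'
from h import *
for n,box in(("top",(90,240,240,300)),("scene",(170,320,325,380))):
    d=imaging.read_camera(n);h=cv2.cvtColor(d["color"],cv2.COLOR_RGB2HSV)
    m=cv2.inRange(h,(4,150,60),(14,255,255));y0,y1,x0,x1=box
    v,u=np.nonzero(m[y0:y1,x0:x1]);u=u+x0;v=v+y0
    ra=np.array([pt_angle(*ray(d,p),.106) for p in zip(u,v)])
    print(n,len(u),u.min(),u.max(),v.min(),v.max())
    for lo in np.arange(.0,.16,.02):
        k=(ra[:,0]>=lo)&(ra[:,0]<lo+.02)
        if k.any():print(lo.round(2),k.sum(),ra[k].mean(0).round(4),ra[k,0].max().round(4))
E
```

```text
top 90 257 271 120 151
0.0 14 [0.0095 0.0355] 0.0136
0.02 17 [ 0.0265 -0.4966] 0.0351
0.04 5 [0.0477 0.6166] 0.0481
0.06 10 [0.0669 0.6604] 0.0735
0.08 11 [0.0924 0.6657] 0.0983
0.1 6 [0.11  0.663] 0.1102
0.12 17 [0.1274 0.6819] 0.1339
0.14 10 [0.1494 0.7397] 0.1564
scene 83 339 356 195 247
0.0 14 [0.0147 1.7656] 0.0194
0.02 32 [0.0296 1.2941] 0.0392
0.04 15 [0.0471 0.9165] 0.0588
0.08 2 [0.0973 0.805 ] 0.0987
0.1 4 [0.1023 0.7552] 0.105
0.12 10 [0.1359 0.7351] 0.1399
0.14 6 [0.1435 0.6495] 0.1464
```

```bash
cat >> h.py <<'E'
def plan(xyz,yaw,n):
    """tool-down straight move to xyz, yaw in n rows; prints rows"""
    o=sensors.get_obs();p=o["tool_pos"];R0=R.from_euler("xyz",o["tool_rot"],degrees=True)
    R1=R.from_euler("xyz",[180,0,yaw],degrees=True);rv=(R0.inv()*R1).as_rotvec(degrees=True)/n
    D=(np.array(xyz)-p)/n
    for i in range(n):
        Ri=R0*R.from_rotvec(rv*i,degrees=True)
        s=Ri.inv().apply(D)/.03
        print(dict(zip(("dx","dy","dz","rx","ry","rz"),[float(round(x,2))+0 for x in np.r_[s,rv/10]])))
E
python3 - <<'E'
from h import *
plan([.393,-.3386,.13],98,12)
E
```

```text
{'dx': 0.78, 'dy': -0.6, 'dz': 0.26, 'rx': 0.0, 'ry': 0.0, 'rz': -0.68}
{'dx': 0.85, 'dy': -0.5, 'dz': 0.26, 'rx': 0.0, 'ry': 0.0, 'rz': -0.68}
{'dx': 0.9, 'dy': -0.39, 'dz': 0.26, 'rx': 0.0, 'ry': 0.0, 'rz': -0.68}
{'dx': 0.94, 'dy': -0.29, 'dz': 0.26, 'rx': 0.0, 'ry': 0.0, 'rz': -0.68}
{'dx': 0.97, 'dy': -0.17, 'dz': 0.26, 'rx': 0.0, 'ry': 0.0, 'rz': -0.68}
{'dx': 0.98, 'dy': -0.06, 'dz': 0.26, 'rx': 0.0, 'ry': 0.0, 'rz': -0.68}
{'dx': 0.98, 'dy': 0.06, 'dz': 0.26, 'rx': 0.0, 'ry': 0.0, 'rz': -0.68}
{'dx': 0.97, 'dy': 0.18, 'dz': 0.26, 'rx': 0.0, 'ry': 0.0, 'rz': -0.68}
{'dx': 0.94, 'dy': 0.29, 'dz': 0.26, 'rx': 0.0, 'ry': 0.0, 'rz': -0.68}
{'dx': 0.9, 'dy': 0.4, 'dz': 0.26, 'rx': 0.0, 'ry': 0.0, 'rz': -0.68}
{'dx': 0.85, 'dy': 0.5, 'dz': 0.26, 'rx': 0.0, 'ry': 0.0, 'rz': -0.68}
{'dx': 0.78, 'dy': 0.6, 'dz': 0.26, 'rx': 0.0, 'ry': 0.0, 'rz': -0.68}
```

Call:
carry_out(
  plan=[
    {"fingers": -1,"dx": 0.78,"dy": -0.6,"dz": 0.26,"rz": -0.68},
    {"fingers": -1,"dx": 0.85,"dy": -0.5,"dz": 0.26,"rz": -0.68},
    {"fingers": -1,"dx": 0.9,"dy": -0.39,"dz": 0.26,"rz": -0.68},
    {"fingers": -1,"dx": 0.94,"dy": -0.29,"dz": 0.26,"rz": -0.68},
    {"fingers": -1,"dx": 0.97,"dy": -0.17,"dz": 0.26,"rz": -0.68},
    {"fingers": -1,"dx": 0.98,"dy": -0.06,"dz": 0.26,"rz": -0.68},
    {"fingers": -1,"dx": 0.98,"dy": 0.06,"dz": 0.26,"rz": -0.68},
    {"fingers": -1,"dx": 0.97,"dy": 0.18,"dz": 0.26,"rz": -0.68},
    {"fingers": -1,"dx": 0.94,"dy": 0.29,"dz": 0.26,"rz": -0.68},
    {"fingers": -1,"dx": 0.9,"dy": 0.4,"dz": 0.26,"rz": -0.68},
    {"fingers": -1,"dx": 0.85,"dy": 0.5,"dz": 0.26,"rz": -0.68},
    {"fingers": -1,"dx": 0.78,"dy": 0.6,"dz": 0.26,"rz": -0.68},
  ],
)

```text
validation failed for argument at $.pl...
```

```bash
python3 - <<'E'
from h import *
o=sensors.get_obs();d=imaging.read_camera("wrist");print(o["tool_pos"],o["tool_rot"],o["force"],o["joint_velocities"].round(2))
cv2.imwrite("pics/w1.png",d["color"][...,::-1])
E
```

```text
[ 0.18263046 -0.62379651  0.22250262] [-1.79996538e+02  1.15783507e-03  1.63228761e+01] [ 0.38422132  0.43402524 -0.37782812] [ 0.07 -0.08 -0.01  0.01 -0.05  0.02  0.08]
```

View pics/w1.png

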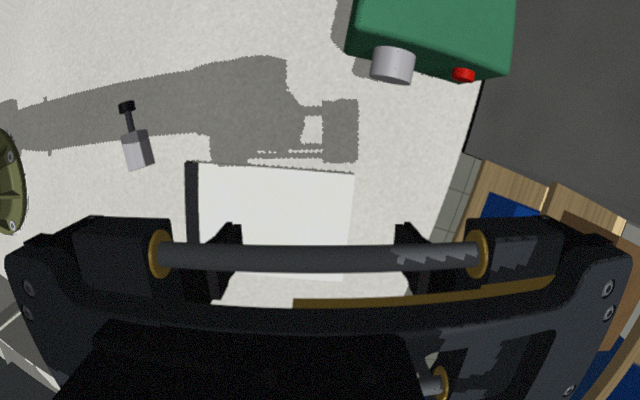

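The call was refused and nothing moved. I'll retry with one row that has every key.

Call:
carry_out(
  plan=[
    {"fingers": -1,"dx": 0.78,"dy": -0.6,"dz": 0.26,"rx": 0,"ry": 0,"rz": -0.68},
  ],
)

```text
time_s: 0.62
tool_pos: [0.1978, -0.6016, 0.215]
tool_rot: [179.9, 0.1, 23.0]
force: [1.4, 0.6, 0.1]
grip_width: 0.0869
```

Call:
carry_out(
  plan=[
    {"fingers": -1,"dx": 0.85,"dy": -0.5,"dz": 0.26,"rx": 0,"ry": 0,"rz": -0.68},
    {"fingers": -1,"dx": 0.9,"dy": -0.39,"dz": 0.26,"rx": 0,"ry": 0,"rz": -0.68},
    {"fingers": -1,"dx": 0.94,"dy": -0.29,"dz": 0.26,"rx": 0,"ry": 0,"rz": -0.68},
    {"fingers": -1,"dx": 0.97,"dy": -0.17,"dz": 0.26,"rx": 0,"ry": 0,"rz": -0.68},
    {"fingers": -1,"dx": 0.98,"dy": -0.06,"dz": 0.26,"rx": 0,"ry": 0,"rz": -0.68},
    {"fingers": -1,"dx": 0.98,"dy": 0.06,"dz": 0.26,"rx": 0,"ry": 0,"rz": -0.68},
    {"fingers": -1,"dx": 0.97,"dy": 0.18,"dz": 0.26,"rx": 0,"ry": 0,"rz": -0.68},
    {"fingers": -1,"dx": 0.94,"dy": 0.29,"dz": 0.26,"rx": 0,"ry": 0,"rz": -0.68},
    {"fingers": -1,"dx": 0.9,"dy": 0.4,"dz": 0.26,"rx": 0,"ry": 0,"rz": -0.68},
    {"fingers": -1,"dx": 0.85,"dy": 0.5,"dz": 0.26,"rx": 0,"ry": 0,"rz": -0.68},
    {"fingers": -1,"dx": 0.78,"dy": 0.6,"dz": 0.26,"rx": 0,"ry": 0,"rz": -0.68},
  ],
)

```text
time_s: 2.0
tool_pos: [0.3933, -0.338, 0.129]
tool_rot: [180.0, 0.0, 98.1]
force: [0.5, 0.1, -0.5]
grip_width: 0.0873
```

```bash
python3 - <<'E'
from h import *
imaging.read_camera("top");imaging.read_camera("top")
o=sensors.get_obs();d=imaging.read_camera("wrist");print(o["tool_pos"],o["tool_rot"],o["force"],o["joint_velocities"].round(2))
cv2.imwrite("pics/w2.png",d["color"][...,::-1])
E
```

```text
[ 0.39468578 -0.3349531   0.1284519 ] [ 1.79971550e+02 -1.09495911e-01  9.83109655e+01] [-0.28402693 -0.9145138   0.15796854] [ 1.42 -0.06  3.15 -1.31  1.77  0.7  -2.09]
```

View pics/w2.png

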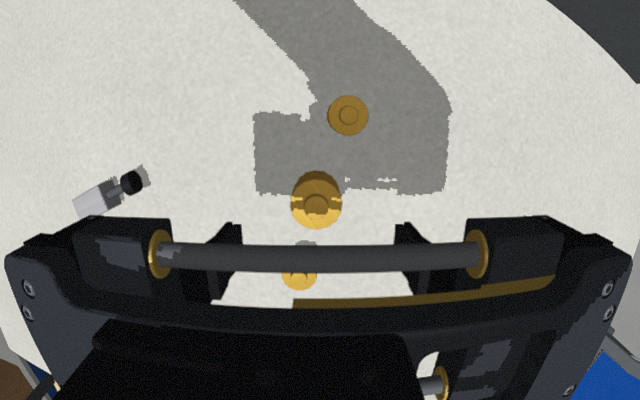

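The target weight's button is at about (316,206) in the wrist view, between the fingers.

```bash
python3 - <<'E'
from h import *
o=sensors.get_obs();d=imaging.read_camera("wrist");print(o["time_s"],o["tool_pos"],o["tool_rot"])
im=d["color"][...,::-1].copy()
cv2.imwrite("pics/w3.png",cv2.resize(im[100:320,250:390],None,fx=3.6,fy=2.7*1,interpolation=cv2.INTER_CUBIC))
h=cv2.cvtColor(im,cv2.COLOR_BGR2HSV);m=cv2.inRange(h,(12,120,60),(30,255,255))
n,l,s,c=cv2.connectedComponentsWithStats(m)
for i in range(1,n):
    if s[i,4]>60:print(s[i],c[i],won(d,(s[i,0]+s[i,2]/2,s[i,1]+s[i,3]/2),o,.046))
k=im.copy();
for uv in((316,206),(316,208)):print(won(d,uv,o,.054))
E
```

```text
2.15 [ 0.3934931  -0.33720096  0.12883624] [-1.79992476e+02 -1.98370615e-02  9.80613757e+01]
[ 329   93   40   39 1232] [348.88068182 112.24269481] [ 0.40727465 -0.26105668  0.046     ]
[ 293  169   51   57 2282] [317.5977213  197.63978966] [ 0.39333259 -0.3320511   0.046     ]
[148 230  23  48 564] [156.91134752 253.40248227] [ 0.25141052 -0.40830604  0.046     ]
[465 230  24  48 571] [478.61295972 253.26094571] [ 0.55087625 -0.3662176   0.046     ]
[284 273  34  15 393] [300.83715013 278.68193384] [ 0.38860818 -0.41035864  0.046     ]
[ 293  275  262   33 2426] [430.74072547 295.52061006] [ 0.50610559 -0.40988335  0.046     ]
[  0 360  34  40 530] [ 13.31509434 382.41886792] [-0.19461776 -0.82875815  0.046     ]
[434 366  15  34 235] [442.45531915 382.58297872] [ 0.57485262 -0.5428701   0.046     ]
[ 0.3920349 -0.3371453  0.054    ]
[ 0.39226288 -0.33877914  0.054     ]
```

View pics/w3.png

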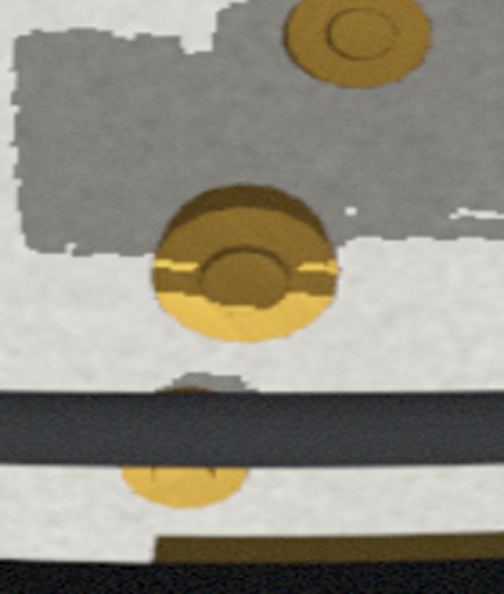

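Call:
carry_out(
  plan=[
    {"fingers": -1,"dx": 0,"dy": 0,"dz": 0.95,"rx": 0,"ry": 0,"rz": 0},
    {"fingers": -1,"dx": 0,"dy": 0,"dz": 0.95,"rx": 0,"ry": 0,"rz": 0},
    {"fingers": -1,"dx": 0,"dy": 0,"dz": 0.95,"rx": 0,"ry": 0,"rz": 0},
    {"fingers": -1,"dx": 0,"dy": 0,"dz": 0.6,"rx": 0,"ry": 0,"rz": 0},
    {"fingers": -1,"dx": 0,"dy": 0,"dz": 0.38,"rx": 0,"ry": 0,"rz": 0},
    {"fingers": 1,"dx": 0,"dy": 0,"dz": 0,"rx": 0,"ry": 0,"rz": 0},
    {"fingers": 1,"dx": 0,"dy": 0,"dz": 0,"rx": 0,"ry": 0,"rz": 0},
    {"fingers": 1,"dx": 0,"dy": 0,"dz": 0,"rx": 0,"ry": 0,"rz": 0},
    {"fingers": 1,"dx": 0,"dy": 0,"dz": 0,"rx": 0,"ry": 0,"rz": 0},
    {"fingers": 1,"dx": 0,"dy": 0,"dz": 0,"rx": 0,"ry": 0,"rz": 0},
  ],
  force=25,
)

```text
time_s: 3.45
tool_pos: [0.3929, -0.3388, 0.0144]
tool_rot: [180.0, 0.0, 97.9]
force: [4.8, 0.6, 0.2]
grip_width: 0.0449
```

Call:
carry_out(
  plan=[
    {"fingers": 1,"dx": 0,"dy": 0,"dz": 0,"rx": 0,"ry": 0,"rz": 0},
    {"fingers": 1,"dx": 0,"dy": 0,"dz": -0.5,"rx": 0,"ry": 0,"rz": 0},
    {"fingers": 1,"dx": 0,"dy": 0,"dz": -1,"rx": 0,"ry": 0,"rz": 0},
    {"fingers": 1,"dx": 0,"dy": 0,"dz": -1,"rx": 0,"ry": 0,"rz": 0},
    {"fingers": 1,"dx": 0,"dy": 0,"dz": -1,"rx": 0,"ry": 0,"rz": 0},
    {"fingers": 1,"dx": 0,"dy": 0,"dz": -0.9,"rx": 0,"ry": 0,"rz": 0},
    {"fingers": 1,"dx": 0,"dy": 0,"dz": 0,"rx": 0,"ry": 0,"rz": 0},
  ],
)

```text
time_s: 4.32
tool_pos: [0.3934, -0.3393, 0.1479]
tool_rot: [179.9, 0.2, 97.9]
force: [-0.0, -0.9, -6.2]
grip_width: 0.0439
```

```bash
python3 - <<'E'
from h import *
o=sensors.get_obs();d=imaging.read_camera("wrist");print(o["tool_pos"],o["tool_rot"],o["force"],o["grip_width"])
cv2.imwrite("pics/w4.png",d["color"][...,::-1])
plan([.4739,.0861,.15],170,16)
E
```

```text
[ 0.39344485 -0.33934347  0.14794007] [179.88663385   0.18302765  97.90961929] [-0.02359394 -0.86332249 -6.18025118] 0.043858027276987364
{'dx': 0.85, 'dy': 0.29, 'dz': -0.01, 'rx': 0.0, 'ry': 0.0, 'rz': -0.45}
{'dx': 0.83, 'dy': 0.36, 'dz': -0.01, 'rx': 0.0, 'ry': 0.0, 'rz': -0.45}
{'dx': 0.8, 'dy': 0.42, 'dz': -0.01, 'rx': 0.0, 'ry': 0.0, 'rz': -0.45}
{'dx': 0.76, 'dy': 0.48, 'dz': -0.01, 'rx': 0.0, 'ry': 0.0, 'rz': -0.45}
{'dx': 0.72, 'dy': 0.54, 'dz': -0.01, 'rx': 0.0, 'ry': 0.0, 'rz': -0.45}
{'dx': 0.68, 'dy': 0.59, 'dz': -0.01, 'rx': 0.0, 'ry': 0.0, 'rz': -0.45}
{'dx': 0.63, 'dy': 0.65, 'dz': -0.01, 'rx': 0.0, 'ry': 0.0, 'rz': -0.45}
{'dx': 0.58, 'dy': 0.69, 'dz': -0.01, 'rx': 0.0, 'ry': 0.0, 'rz': -0.45}
{'dx': 0.52, 'dy': 0.74, 'dz': -0.01, 'rx': 0.0, 'ry': 0.0, 'rz': -0.45}
{'dx': 0.46, 'dy': 0.77, 'dz': -0.01, 'rx': 0.0, 'ry': 0.0, 'rz': -0.45}
{'dx': 0.4, 'dy': 0.81, 'dz': -0.01, 'rx': 0.0, 'ry': 0.0, 'rz': -0.45}
{'dx': 0.33, 'dy': 0.84, 'dz': -0.01, 'rx': 0.0, 'ry': 0.0, 'rz': -0.45}
{'dx': 0.27, 'dy': 0.86, 'dz': -0.01, 'rx': 0.0, 'ry': 0.0, 'rz': -0.45}
{'dx': 0.2, 'dy': 0.88, 'dz': -0.01, 'rx': 0.0, 'ry': 0.0, 'rz': -0.45}
{'dx': 0.13, 'dy': 0.89, 'dz': -0.01, 'rx': 0.0, 'ry': 0.0, 'rz': -0.45}
{'dx': 0.06, 'dy': 0.9, 'dz': -0.01, 'rx': 0.0, 'ry': 0.0, 'rz': -0.45}
```

View pics/w4.png

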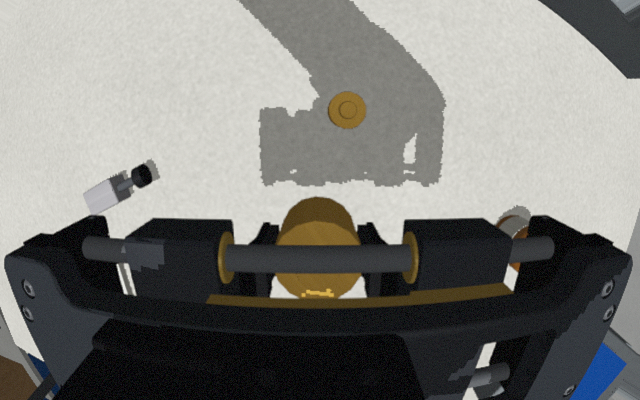

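The weight is held upright between the pads at (318,250): grip width is 43.9 mm and the load is about 5–6 N. Next I carry it over the drawer.

Call:
carry_out(
  plan=[
    {"fingers": 1,"dx": 0.85,"dy": 0.29,"dz": 0,"rx": 0,"ry": 0,"rz": -0.45},
    {"fingers": 1,"dx": 0.83,"dy": 0.36,"dz": 0,"rx": 0,"ry": 0,"rz": -0.45},
    {"fingers": 1,"dx": 0.8,"dy": 0.42,"dz": 0,"rx": 0,"ry": 0,"rz": -0.45},
    {"fingers": 1,"dx": 0.76,"dy": 0.48,"dz": 0,"rx": 0,"ry": 0,"rz": -0.45},
    {"fingers": 1,"dx": 0.72,"dy": 0.54,"dz": 0,"rx": 0,"ry": 0,"rz": -0.45},
    {"fingers": 1,"dx": 0.68,"dy": 0.59,"dz": 0,"rx": 0,"ry": 0,"rz": -0.45},
    {"fingers": 1,"dx": 0.63,"dy": 0.65,"dz": 0,"rx": 0,"ry": 0,"rz": -0.45},
    {"fingers": 1,"dx": 0.58,"dy": 0.69,"dz": 0,"rx": 0,"ry": 0,"rz": -0.45},
    {"fingers": 1,"dx": 0.52,"dy": 0.74,"dz": 0,"rx": 0,"ry": 0,"rz": -0.45},
    {"fingers": 1,"dx": 0.46,"dy": 0.77,"dz": 0,"rx": 0,"ry": 0,"rz": -0.45},
    {"fingers": 1,"dx": 0.4,"dy": 0.81,"dz": 0,"rx": 0,"ry": 0,"rz": -0.45},
    {"fingers": 1,"dx": 0.33,"dy": 0.84,"dz": 0,"rx": 0,"ry": 0,"rz": -0.45},
  ],
)

```text
time_s: 5.88
tool_pos: [0.4542, -0.0181, 0.1461]
tool_rot: [-180.0, 0.0, 152.2]
force: [0.6, 0.4, -6.1]
grip_width: 0.0434
```

Call:
carry_out(
  plan=[
    {"fingers": 1,"dx": 0.27,"dy": 0.86,"dz": 0,"rx": 0,"ry": 0,"rz": -0.45},
    {"fingers": 1,"dx": 0.2,"dy": 0.88,"dz": 0,"rx": 0,"ry": 0,"rz": -0.45},
    {"fingers": 1,"dx": 0.13,"dy": 0.89,"dz": 0,"rx": 0,"ry": 0,"rz": -0.45},
    {"fingers": 1,"dx": 0.06,"dy": 0.9,"dz": 0,"rx": 0,"ry": 0,"rz": -0.45},
    {"fingers": 1,"dx": 0,"dy": 0,"dz": 0,"rx": 0,"ry": 0,"rz": 0},
    {"fingers": 1,"dx": 0,"dy": 0,"dz": 0,"rx": 0,"ry": 0,"rz": 0},
  ],
)

```text
time_s: 6.62
tool_pos: [0.474, 0.0865, 0.1458]
tool_rot: [-180.0, -0.0, 170.0]
force: [1.5, 0.2, -5.3]
grip_width: 0.0433
```

```bash
python3 - <<'E'
from h import *
o=sensors.get_obs();d=imaging.read_camera("wrist");print(o["tool_pos"],o["tool_rot"],o["force"],o["grip_width"])
cv2.imwrite("pics/w5.png",d["color"][...,::-1])
t=imaging.read_camera("top");cv2.imwrite("pics/t5.png",cv2.resize(t["color"][100:290,220:380,::-1],None,fx=3.1,fy=3.1))
E
```

```text
[0.4739526  0.0864789  0.14579268] [-1.79973255e+02 -3.41047087e-02  1.69977712e+02] [ 1.47823704  0.23431456 -5.26830016] 0.04333666067185584
```

View pics/w5.png

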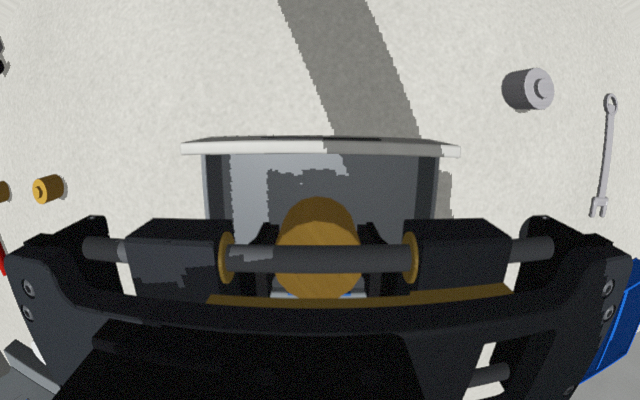

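View pics/t5.png

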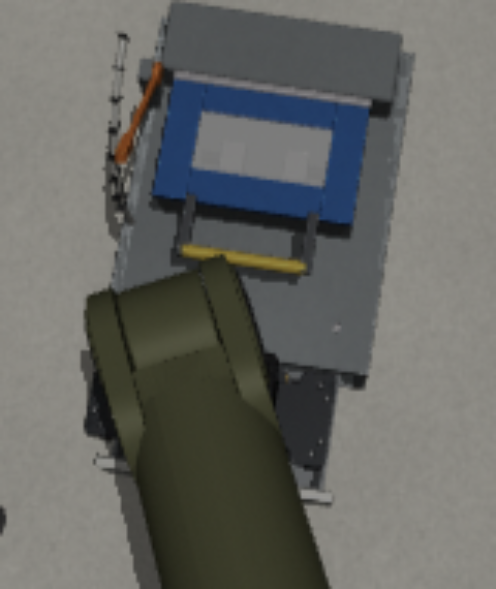

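```bash
python3 - <<'E'
from h import *
o=sensors.get_obs();d=imaging.read_camera("wrist")
for uv in((182,143),(461,147),(186,154),(459,158),(321,138),(321,152)):
    p=won(d,uv,o,.084);q=p-O;print(uv,p.round(4),"tester",(q@X).round(4),(q@Y).round(4))
q=o["tool_pos"]-O;print("tcp",q@X,q@Y)
E
```

```text
(182, 143) [ 0.404  -0.0061  0.084 ] tester -0.2798 -0.1027
(461, 147) [0.4445 0.2044 0.084 ] tester -0.2764 0.1117
(186, 154) [ 0.413  -0.0048  0.084 ] tester -0.2711 -0.0998
(459, 158) [0.4528 0.2017 0.084 ] tester -0.2677 0.1105
(321, 138) [0.4217 0.0985 0.084 ] tester -0.2804 0.0035
(321, 152) [0.4317 0.0967 0.084 ] tester -0.2703 0.0034
tcp -0.2267854628636277 -9.270522662259069e-05
```

Call:
carry_out(
  plan=[
    {"fingers": 1,"dx": 0,"dy": 0,"dz": 0.9,"rx": 0,"ry": 0,"rz": 0},
    {"fingers": 1,"dx": 0,"dy": 0,"dz": 0.9,"rx": 0,"ry": 0,"rz": 0},
    {"fingers": 1,"dx": 0,"dy": 0,"dz": 0.9,"rx": 0,"ry": 0,"rz": 0},
    {"fingers": 1,"dx": 0,"dy": 0,"dz": 0.5,"rx": 0,"ry": 0,"rz": 0},
    {"fingers": 1,"dx": 0,"dy": 0,"dz": 0.3,"rx": 0,"ry": 0,"rz": 0},
    {"fingers": 1,"dx": 0,"dy": 0,"dz": 0.1,"rx": 0,"ry": 0,"rz": 0},
    {"fingers": 1,"dx": 0,"dy": 0,"dz": 0,"rx": 0,"ry": 0,"rz": 0},
  ],
)

```text
time_s: 7.65
tool_pos: [0.4745, 0.0865, 0.0385]
tool_rot: [180.0, 0.1, 169.9]
force: [0.1, -0.3, -5.9]
grip_width: 0.0435
```

Call:
carry_out(
  plan=[
    {"fingers": 1,"dx": 0,"dy": 0,"dz": 0.07,"rx": 0,"ry": 0,"rz": 0},
    {"fingers": 1,"dx": 0,"dy": 0,"dz": 0.07,"rx": 0,"ry": 0,"rz": 0},
    {"fingers": 1,"dx": 0,"dy": 0,"dz": 0.05,"rx": 0,"ry": 0,"rz": 0},
    {"fingers": 1,"dx": 0,"dy": 0,"dz": 0,"rx": 0,"ry": 0,"rz": 0},
  ],
)

```text
time_s: 8.15
tool_pos: [0.4741, 0.0864, 0.0324]
tool_rot: [-180.0, 0.0, 169.9]
force: [-0.1, 0.3, -5.2]
grip_width: 0.0432
```

Call:
carry_out(
  plan=[
    {"fingers": 1,"dx": 0,"dy": 0,"dz": 0.03,"rx": 0,"ry": 0,"rz": 0},
    {"fingers": 1,"dx": 0,"dy": 0,"dz": 0.02,"rx": 0,"ry": 0,"rz": 0},
    {"fingers": 1,"dx": 0,"dy": 0,"dz": 0,"rx": 0,"ry": 0,"rz": 0},
  ],
)

```text
time_s: 8.52
tool_pos: [0.4756, 0.0861, 0.0323]
tool_rot: [-180.0, 0.2, 169.9]
force: [-2.2, -1.9, 6.5]
grip_width: 0.0432
```

The upward force shows the weight is on the drawer floor. I release it and rise straight up.

Call:
carry_out(
  plan=[
    {"fingers": 0.2,"dx": 0,"dy": 0,"dz": 0,"rx": 0,"ry": 0,"rz": 0},
    {"fingers": -0.3,"dx": 0,"dy": 0,"dz": 0,"rx": 0,"ry": 0,"rz": 0},
    {"fingers": -0.7,"dx": 0,"dy": 0,"dz": 0,"rx": 0,"ry": 0,"rz": 0},
    {"fingers": -0.7,"dx": 0,"dy": 0,"dz": 0,"rx": 0,"ry": 0,"rz": 0},
    {"fingers": -0.7,"dx": 0,"dy": 0,"dz": -0.3,"rx": 0,"ry": 0,"rz": 0},
    {"fingers": -0.7,"dx": 0,"dy": 0,"dz": -0.9,"rx": 0,"ry": 0,"rz": 0},
    {"fingers": -0.7,"dx": 0,"dy": 0,"dz": -0.9,"rx": 0,"ry": 0,"rz": 0},
    {"fingers": -0.7,"dx": 0,"dy": 0,"dz": -0.9,"rx": 0,"ry": 0,"rz": 0},
    {"fingers": -0.7,"dx": 0,"dy": 0,"dz": -0.9,"rx": 0,"ry": 0,"rz": 0},
    {"fingers": -0.7,"dx": 0,"dy": 0,"dz": 0,"rx": 0,"ry": 0,"rz": 0},
  ],
)

```text
time_s: 9.78
tool_pos: [0.4756, 0.0868, 0.1502]
tool_rot: [180.0, 0.3, 169.9]
force: [-0.0, 0.0, -0.5]
grip_width: 0.0738
```

```bash
python3 - <<'E'
from h import *
o=sensors.get_obs();d=imaging.read_camera("wrist");print(o["tool_pos"],o["tool_rot"],o["force"],o["grip_width"])
cv2.imwrite("pics/w6.png",d["color"][...,::-1])
E
```

```text
[0.47564797 0.08683049 0.15018064] [179.98911516   0.27842804 169.9194476 ] [-0.0400983   0.01380316 -0.49491085] 0.07384123639381401
```

View pics/w6.png

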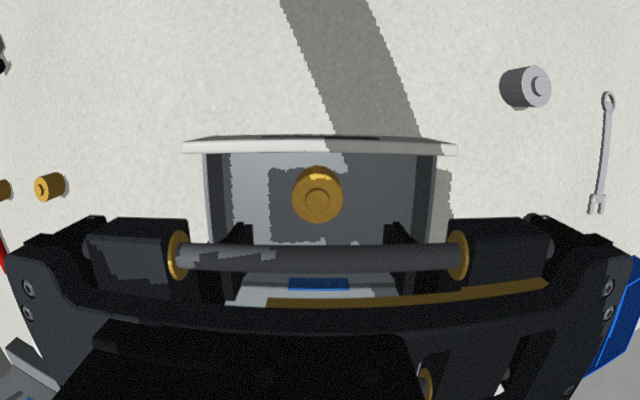

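The weight stands upright in the drawer with its button at (317,200). Next I close the fingers, move outside the panel left of centre to stay in reach, and push with the closed fingers.

Call:
carry_out(
  plan=[
    {"fingers": 1,"dx": 0.8,"dy": 0.6,"dz": 0,"rx": 0,"ry": 0,"rz": 0},
    {"fingers": 1,"dx": 1,"dy": 0.7,"dz": 0,"rx": 0,"ry": 0,"rz": 0},
    {"fingers": 1,"dx": 1,"dy": 0.7,"dz": 0,"rx": 0,"ry": 0,"rz": 0},
    {"fingers": 1,"dx": 0.2,"dy": 0,"dz": 0,"rx": 0,"ry": 0,"rz": 0},
    {"fingers": 1,"dx": 0,"dy": 0,"dz": 0,"rx": 0,"ry": 0,"rz": 0},
  ],
)

```text
time_s: 10.45
tool_pos: [0.3955, 0.1606, 0.1473]
tool_rot: [-179.9, -0.0, 169.9]
force: [0.6, -0.8, 0.9]
grip_width: 0.0319
```

```bash
python3 - <<'E'
from h import *
o=sensors.get_obs();d=imaging.read_camera("wrist");print(o["tool_pos"],o["tool_rot"],o["force"],o["grip_width"],o["qpos"].round(1))
q=o["tool_pos"]-O;print("tcp",q@X,q@Y)
cv2.imwrite("pics/w7.png",d["color"][...,::-1])
E
```

```text
[0.39551037 0.16058228 0.14725004] [-1.79930227e+02 -1.54642013e-02  1.69921828e+02] [ 0.60811815 -0.83404025  0.94929391] 0.0318839523207227 [ 33.9  -7.  -55.4 116.9  -6.2  67.2  61.1]
tcp -0.31703230863047843 0.06004237726753109
```

View pics/w7.png

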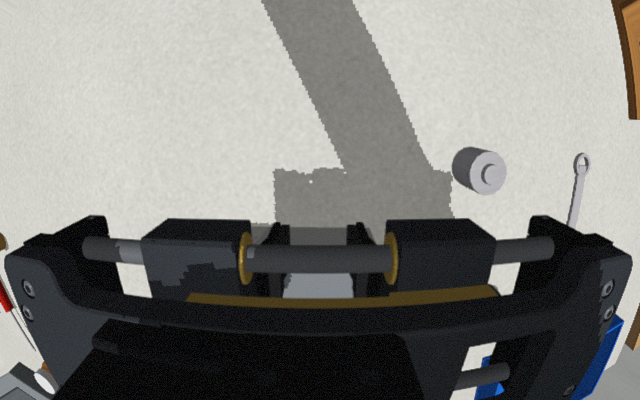

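Call:
carry_out(
  plan=[
    {"fingers": 1,"dx": 0,"dy": 0,"dz": 0.8,"rx": 0,"ry": 0,"rz": 0},
    {"fingers": 1,"dx": 0,"dy": 0,"dz": 1,"rx": 0,"ry": 0,"rz": 0},
    {"fingers": 1,"dx": 0,"dy": 0,"dz": 0.8,"rx": 0,"ry": 0,"rz": 0},
    {"fingers": 1,"dx": 0,"dy": 0,"dz": 0.45,"rx": 0,"ry": 0,"rz": 0},
    {"fingers": 1,"dx": 0,"dy": 0,"dz": 0,"rx": 0,"ry": 0,"rz": 0},
  ],
)

```text
time_s: 11.12
tool_pos: [0.3955, 0.1609, 0.0556]
tool_rot: [180.0, -0.1, 169.9]
force: [0.3, 0.8, 0.8]
grip_width: 0.0003
```

```bash
python3 - <<'E'
from h import *
o=sensors.get_obs();print(o["tool_pos"],o["tool_rot"],o["force"],o["grip_width"],o["qpos"].round(1))
q=o["tool_pos"]-O;print("tcp",q@X,q@Y)
d=imaging.read_camera("top");cv2.imwrite("pics/t7.png",cv2.resize(d["color"][190:290,220:380,::-1],None,fx=4,fy=4))
E
```

```text
[0.39546232 0.16091928 0.05558135] [ 1.79976338e+02 -1.47133049e-01  1.69882272e+02] [0.26521164 0.78851952 0.76616648] 0.0003027647934698592 [ 32.5   4.2 -58.7 122.5   4.2  55.5  51.4]
tcp -0.3171381484286625 0.060365916369942936
```

View pics/t7.png

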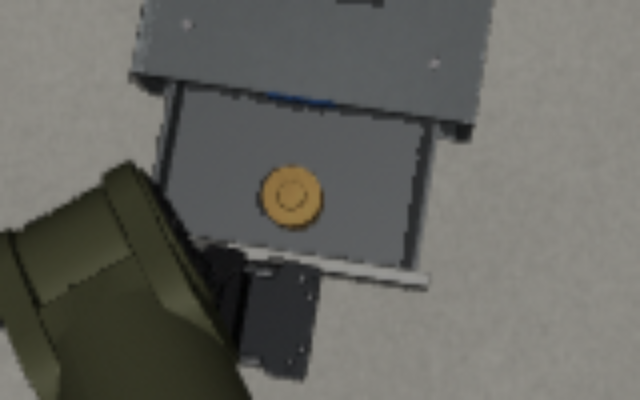

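The weight is standing at (292,195) and the gripper is outside the panel. I start the push.

Call:
carry_out(
  plan=[
    {"fingers": 1,"dx": -0.4,"dy": 0,"dz": 0,"rx": 0,"ry": 0,"rz": 0},
    {"fingers": 1,"dx": -0.2,"dy": 0,"dz": 0,"rx": 0,"ry": 0,"rz": 0},
    {"fingers": 1,"dx": -0.1,"dy": 0,"dz": 0,"rx": 0,"ry": 0,"rz": 0},
    {"fingers": 1,"dx": -0.15,"dy": 0,"dz": 0,"rx": 0,"ry": 0,"rz": 0},
    {"fingers": 1,"dx": -0.2,"dy": 0,"dz": 0,"rx": 0,"ry": 0,"rz": 0},
    {"fingers": 1,"dx": -0.25,"dy": 0,"dz": 0,"rx": 0,"ry": 0,"rz": 0},
    {"fingers": 1,"dx": -0.3,"dy": 0,"dz": 0,"rx": 0,"ry": 0,"rz": 0},
  ],
)

```text
time_s: 12.05
tool_pos: [0.4433, 0.1526, 0.0562]
tool_rot: [-180.0, -0.0, 169.9]
force: [-2.2, 0.1, 1.8]
grip_width: 0.0005
```

Call:
carry_out(
  plan=[
    {"fingers": 1,"dx": -0.35,"dy": 0,"dz": 0,"rx": 0,"ry": 0,"rz": 0},
    {"fingers": 1,"dx": -0.4,"dy": 0,"dz": 0,"rx": 0,"ry": 0,"rz": 0},
    {"fingers": 1,"dx": -0.4,"dy": 0,"dz": 0,"rx": 0,"ry": 0,"rz": 0},
    {"fingers": 1,"dx": -0.4,"dy": 0,"dz": 0,"rx": 0,"ry": 0,"rz": 0},
    {"fingers": 1,"dx": -0.4,"dy": 0,"dz": 0,"rx": 0,"ry": 0,"rz": 0},
    {"fingers": 1,"dx": -0.35,"dy": 0,"dz": 0,"rx": 0,"ry": 0,"rz": 0},
    {"fingers": 1,"dx": -0.25,"dy": 0,"dz": 0,"rx": 0,"ry": 0,"rz": 0},
    {"fingers": 1,"dx": -0.15,"dy": 0,"dz": 0,"rx": 0,"ry": 0,"rz": 0},
    {"fingers": 1,"dx": 0,"dy": 0,"dz": 0,"rx": 0,"ry": 0,"rz": 0},
  ],
)

```text
time_s: 13.18
tool_pos: [0.5238, 0.1391, 0.0566]
tool_rot: [179.9, 0.1, 169.9]
force: [-0.4, 0.2, 0.0]
grip_width: 0.0007
```

```bash
python3 - <<'E'
from h import *
o=sensors.get_obs();print(o["tool_pos"],o["tool_rot"],o["force"],o["grip_width"],o["qpos"].round(1))
q=o["tool_pos"]-O;print("tcp",q@X,q@Y)
d=imaging.read_camera("top");cv2.imwrite("pics/t8.png",cv2.resize(d["color"][150:290,220:380,::-1],None,fx=4,fy=4))
E
```

```text
[0.52380184 0.13907069 0.05664546] [1.79935398e+02 8.67029089e-02 1.69919202e+02] [-0.35819577  0.23662914  0.01654885] 0.0006780418083703005 [ 26.9  21.4 -51.6 107.8  19.3  59.9  47.3]
tcp -0.1869544255330952 0.06113517923317119
```

View pics/t8.png

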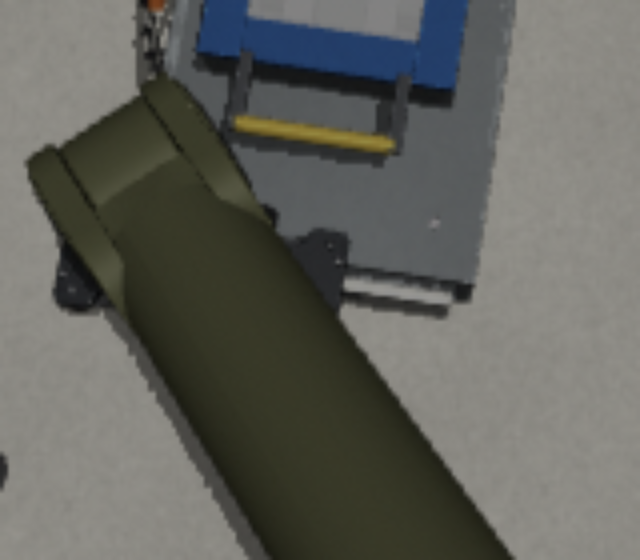

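```bash
python3 - <<'E'
from h import *
d=imaging.read_camera("scene");cv2.imwrite("pics/s8.png",cv2.resize(d["color"][90:310,230:430,::-1],None,fx=2.7,fy=2.7))
E
```

```text
(no output)
```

View pics/s8.png

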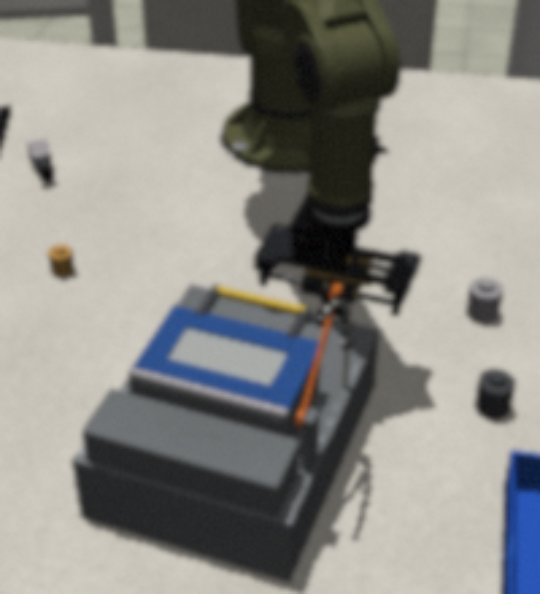

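The gripper is well clear of the pointer. I close the last ~15 mm slowly.

Call:
carry_out(
  plan=[
    {"fingers": 1,"dx": -0.15,"dy": 0,"dz": 0,"rx": 0,"ry": 0,"rz": 0},
    {"fingers": 1,"dx": -0.15,"dy": 0,"dz": 0,"rx": 0,"ry": 0,"rz": 0},
    {"fingers": 1,"dx": -0.08,"dy": 0,"dz": 0,"rx": 0,"ry": 0,"rz": 0},
    {"fingers": 1,"dx": -0.05,"dy": 0,"dz": 0,"rx": 0,"ry": 0,"rz": 0},
  ],
)

```text
time_s: 13.78
tool_pos: [0.5357, 0.1366, 0.0563]
tool_rot: [180.0, -0.0, 169.9]
force: [-0.9, 0.3, 1.0]
grip_width: 0.0001
```

Call:
carry_out(
  plan=[
    {"fingers": 1,"dx": -0.05,"dy": 0,"dz": 0,"rx": 0,"ry": 0,"rz": 0},
    {"fingers": 1,"dx": -0.05,"dy": 0,"dz": 0,"rx": 0,"ry": 0,"rz": 0},
    {"fingers": 1,"dx": -0.04,"dy": 0,"dz": 0,"rx": 0,"ry": 0,"rz": 0},
  ],
)

```text
time_s: 14.15
tool_pos: [0.5397, 0.1358, 0.0563]
tool_rot: [180.0, -0.0, 169.9]
force: [-1.6, 1.9, 1.2]
grip_width: 0.0006
```

Call:
carry_out(
  plan=[
    {"fingers": 1,"dx": -0.04,"dy": 0,"dz": 0,"rx": 0,"ry": 0,"rz": 0},
    {"fingers": 1,"dx": -0.04,"dy": 0,"dz": 0,"rx": 0,"ry": 0,"rz": 0},
    {"fingers": 1,"dx": -0.04,"dy": 0,"dz": 0,"rx": 0,"ry": 0,"rz": 0},
  ],
)

```text
time_s: 14.52
tool_pos: [0.5404, 0.1355, 0.0562]
tool_rot: [-179.9, -0.3, 169.9]
force: [-12.3, 1.8, 9.5]
grip_width: 0.0003
```

```bash
python3 - <<'E'
from h import *
o=sensors.get_obs();q=o["tool_pos"]-O;print("tcp",q@X,q@Y,o["force"])
d=imaging.read_camera("top");cv2.imwrite("pics/t9.png",cv2.resize(d["color"][190:240,240:340,::-1],None,fx=7,fy=7,interpolation=cv2.INTER_CUBIC))
E
```

```text
tcp -0.17002314740627048 0.060530089198352385 [-12.31586091   1.81586867   9.50564639]
```

View pics/t9.png

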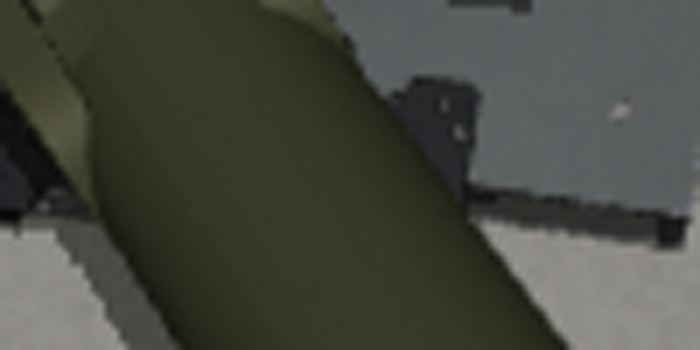

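Force jumped to 12 N at the stop with the finger face at x = -0.160, so the drawer is shut. I back off and rise.

Call:
carry_out(
  plan=[
    {"fingers": 1,"dx": 0.2,"dy": 0,"dz": 0,"rx": 0,"ry": 0,"rz": 0},
    {"fingers": 1,"dx": 0.7,"dy": 0,"dz": 0,"rx": 0,"ry": 0,"rz": 0},
    {"fingers": 1,"dx": 0.6,"dy": 0,"dz": -0.6,"rx": 0,"ry": 0,"rz": 0},
    {"fingers": 1,"dx": 0,"dy": -0.5,"dz": -1,"rx": 0,"ry": 0,"rz": 0},
    {"fingers": 1,"dx": 0,"dy": -0.5,"dz": -1,"rx": 0,"ry": 0,"rz": 0},
    {"fingers": 1,"dx": 0,"dy": -0.5,"dz": -1,"rx": 0,"ry": 0,"rz": 0},
    {"fingers": 1,"dx": 0,"dy": -0.5,"dz": -1,"rx": 0,"ry": 0,"rz": 0},
    {"fingers": 1,"dx": 0,"dy": 0,"dz": -1,"rx": 0,"ry": 0,"rz": 0},
    {"fingers": 1,"dx": 0,"dy": 0,"dz": -1,"rx": 0,"ry": 0,"rz": 0},
    {"fingers": 1,"dx": 0,"dy": 0,"dz": -1,"rx": 0,"ry": 0,"rz": 0},
    {"fingers": 1,"dx": 0,"dy": 0,"dz": -0.8,"rx": 0,"ry": 0,"rz": 0},
  ],
)

```text
time_s: 15.95
tool_pos: [0.4891, 0.0832, 0.3098]
tool_rot: [-179.9, 0.2, 169.9]
force: [-0.5, 0.2, -0.4]
grip_width: 0.0007
```

```bash
python3 - <<'E'
from h import *
o=sensors.get_obs();q=o["tool_pos"]-O;print("tcp",q@X,q@Y,o["tool_pos"],o["force"],o["qpos"].round(1))
plan(tw(-.085,-.08,.30),80,9)
E
```

```text
tcp -0.2113965020122714 0.00010624381557614435 [0.48913353 0.08321325 0.30981601] [-0.54302721  0.24363083 -0.44845161] [ 43.1  -0.8 -54.6  94.8  -0.5  85.5  68.4]
{'dx': -0.47, 'dy': -0.3, 'dz': 0.04, 'rx': 0.0, 'ry': 0.0, 'rz': 1.0}
{'dx': -0.51, 'dy': -0.21, 'dz': 0.04, 'rx': 0.0, 'ry': 0.0, 'rz': 1.0}
{'dx': -0.54, 'dy': -0.12, 'dz': 0.04, 'rx': 0.0, 'ry': 0.0, 'rz': 1.0}
{'dx': -0.55, 'dy': -0.02, 'dz': 0.04, 'rx': 0.0, 'ry': 0.0, 'rz': 1.0}
{'dx': -0.55, 'dy': 0.07, 'dz': 0.04, 'rx': 0.0, 'ry': 0.0, 'rz': 1.0}
{'dx': -0.53, 'dy': 0.17, 'dz': 0.04, 'rx': 0.0, 'ry': 0.0, 'rz': 1.0}
{'dx': -0.49, 'dy': 0.26, 'dz': 0.04, 'rx': 0.0, 'ry': 0.0, 'rz': 1.0}
{'dx': -0.44, 'dy': 0.34, 'dz': 0.04, 'rx': 0.0, 'ry': 0.0, 'rz': 1.0}
{'dx': -0.37, 'dy': 0.41, 'dz': 0.04, 'rx': 0.0, 'ry': 0.0, 'rz': 1.0}
```

Call:
carry_out(
  plan=[
    {"fingers": 0.1,"dx": -0.47,"dy": -0.3,"dz": 0.04,"rx": 0,"ry": 0,"rz": 1},
    {"fingers": 0.1,"dx": -0.51,"dy": -0.21,"dz": 0.04,"rx": 0,"ry": 0,"rz": 1},
    {"fingers": 0.1,"dx": -0.54,"dy": -0.12,"dz": 0.04,"rx": 0,"ry": 0,"rz": 1},
    {"fingers": 0.1,"dx": -0.55,"dy": -0.02,"dz": 0.04,"rx": 0,"ry": 0,"rz": 1},
    {"fingers": 0.1,"dx": -0.55,"dy": 0.07,"dz": 0.04,"rx": 0,"ry": 0,"rz": 1},
    {"fingers": 0.1,"dx": -0.53,"dy": 0.17,"dz": 0.04,"rx": 0,"ry": 0,"rz": 1},
    {"fingers": 0.1,"dx": -0.49,"dy": 0.26,"dz": 0.04,"rx": 0,"ry": 0,"rz": 1},
    {"fingers": 0.1,"dx": -0.44,"dy": 0.34,"dz": 0.04,"rx": 0,"ry": 0,"rz": 1},
    {"fingers": 0.1,"dx": -0.37,"dy": 0.41,"dz": 0.04,"rx": 0,"ry": 0,"rz": 1},
    {"fingers": 0.1,"dx": 0,"dy": 0,"dz": 0,"rx": 0,"ry": 0,"rz": 0},
    {"fingers": 0.1,"dx": 0,"dy": 0,"dz": 0,"rx": 0,"ry": 0,"rz": 0},
  ],
)

```text
time_s: 17.32
tool_pos: [0.5986, -0.0165, 0.2976]
tool_rot: [180.0, 0.0, 80.1]
force: [0.9, -0.2, -1.2]
grip_width: 0.0392
```

```bash
python3 - <<'E'
from h import *
o=sensors.get_obs();d=imaging.read_camera("wrist");q=o["tool_pos"]-O;print("tcp",q@X,q@Y,o["tool_pos"],o["tool_rot"],o["qpos"].round(1),o["grip_width"])
cv2.imwrite("pics/w10.png",d["color"][...,::-1])
np.savez("w10.npz",c=d["color"],p=o["tool_pos"],r=o["tool_rot"])
t=imaging.read_camera("top");cv2.imwrite("pics/t10.png",cv2.resize(t["color"][190:240,240:340,::-1],None,fx=7,fy=7,interpolation=cv2.INTER_CUBIC))
E
```

```text
tcp -0.08622738684951678 -0.07911477219344647 [ 0.59864446 -0.01653961  0.29760151] [1.79992453e+02 9.89317438e-04 8.01066252e+01] [ 35.7  15.3 -44.9  82.7  10.8  86.4 -18.7] 0.03924756054645188
```

View pics/w10.png

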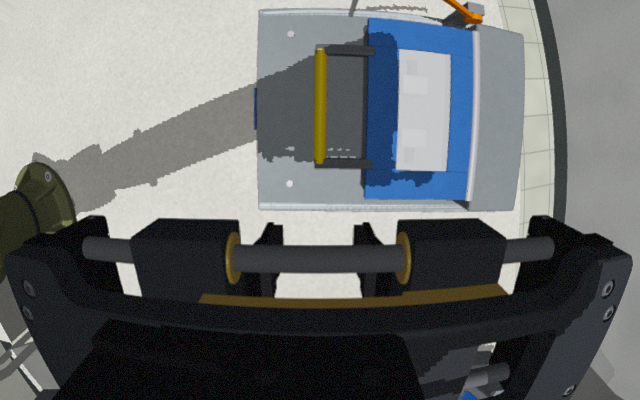

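View pics/t10.png

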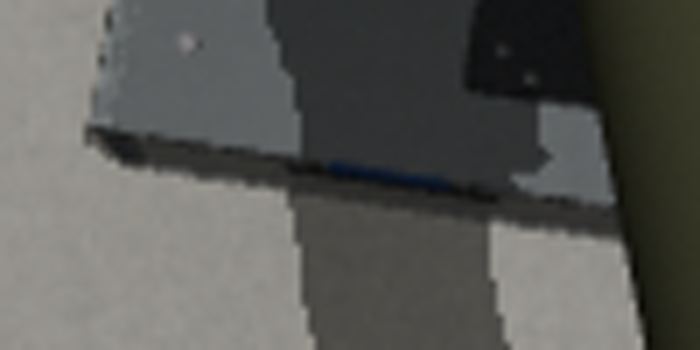

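The top view shows the drawer flush. In the wrist view the yellow bar runs from (320,48) to (320,163), and the pointer is mostly cut off at the top edge.

```bash
python3 - <<'E'
from h import *
o=sensors.get_obs();d=imaging.read_camera("wrist")
h=cv2.cvtColor(d["color"],cv2.COLOR_RGB2HSV);m=cv2.inRange(h,(22,150,60),(33,255,255));m[210:]=0
n,l,s,c=cv2.connectedComponentsWithStats(m);i=1+s[1:,4].argmax();print(s[i],c[i])
x,y,w,hh=s[i,:4]
for uv in((x+w/2,y),(x+w/2,y+hh/2),(x+w/2,y+hh)):
    p=won(d,uv,o,.162);q=p-O;print(p.round(4),(q@X).round(4),(q@Y).round(4))
# hinge end / base front edge checks
for uv,z in(((258,110),.095),((256,205),.095),((259,12),.095)):
    q=won(d,uv,o,z)-O;print(uv,(q@X).round(4),(q@Y).round(4))
E
```

```text
[ 314   49   13  115 1300] [319.75923077 105.65307692]
[0.6243 0.1173 0.162 ] -0.0842 0.0572
[0.6146 0.062  0.162 ] -0.0841 0.001
[0.6051 0.0076 0.162 ] -0.084 -0.0543
(258, 110) -0.1567 0.0007
(256, 205) -0.1629 -0.1148
(259, 12) -0.1566 0.1223
```

Call:
carry_out(
  plan=[
    {"fingers": 0.1,"dx": 0.8,"dy": 0,"dz": 0,"rx": 0,"ry": 0,"rz": 0},
    {"fingers": 0.1,"dx": 1,"dy": 0,"dz": 0,"rx": 0,"ry": 0,"rz": 0},
    {"fingers": 0.1,"dx": 0.8,"dy": 0.06,"dz": 0,"rx": 0,"ry": 0,"rz": 0.01},
    {"fingers": 0.1,"dx": 0,"dy": 0,"dz": 0.7,"rx": 0,"ry": 0,"rz": 0},
    {"fingers": 0.1,"dx": 0,"dy": 0,"dz": 1,"rx": 0,"ry": 0,"rz": 0},
    {"fingers": 0.1,"dx": 0,"dy": 0,"dz": 0.7,"rx": 0,"ry": 0,"rz": 0},
    {"fingers": 0.1,"dx": 0,"dy": 0,"dz": 0.3,"rx": 0,"ry": 0,"rz": 0},
    {"fingers": 0.1,"dx": 0,"dy": 0,"dz": 0,"rx": 0,"ry": 0,"rz": 0},
  ],
)

```text
time_s: 18.48
tool_pos: [0.6141, 0.0595, 0.2165]
tool_rot: [-180.0, 0.0, 79.8]
force: [0.3, -0.0, 0.3]
grip_width: 0.0395
```

```bash
python3 - <<'E'
from h import *
o=sensors.get_obs();d=imaging.read_camera("wrist");q=o["tool_pos"]-O;print("tcp",q@X,q@Y,o["tool_pos"],o["tool_rot"],o["qpos"].round(1),o["grip_width"],o["force"])
cv2.imwrite("pics/w11.png",d["color"][...,::-1])
E
```

```text
tcp -0.08417552136849435 -0.0015444595790927908 [0.6141351  0.05949593 0.21652653] [-1.79984597e+02  1.26646870e-02  7.98481092e+01] [ 28.4  20.2 -45.8  87.3  14.6  78.7 -28.7] 0.03948729551695256 [ 0.31585985 -0.01448604  0.33705396]
```

View pics/w11.png

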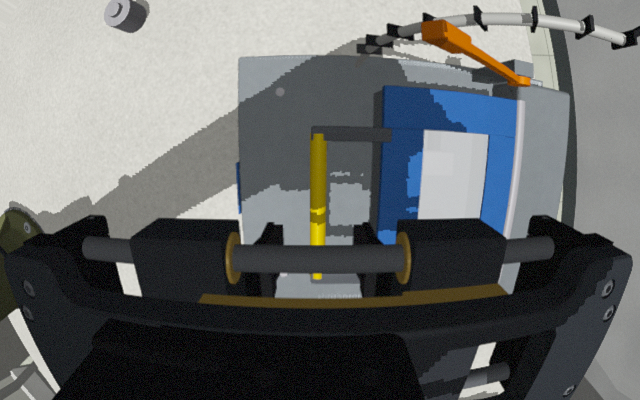

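The pointer is fully visible, with its tip near (425,32), along with the scale ticks. The bar lies between the fingers at (318,205).

```bash
python3 - <<'E'
from h import *
o=sensors.get_obs();d=imaging.read_camera("wrist")
h=cv2.cvtColor(d["color"],cv2.COLOR_RGB2HSV);m=cv2.inRange(h,(4,150,60),(18,255,255));m[110:]=0
m[:, :400]=0
v,u=np.nonzero(m);print(len(u))
ra=np.array([pt_angle(*wray(d,p,o),.106) for p in zip(u,v)])
for lo in np.arange(0,.18,.015):
    k=(ra[:,0]>=lo)&(ra[:,0]<lo+.015)
    if k.any():print(lo.round(3),k.sum(),ra[k].mean(0).round(4),ra[k,1].min().round(3),ra[k,1].max().round(3))
im=d["color"][...,::-1]
cv2.imwrite("pics/w12.png",cv2.resize(im[0:110,350:550],None,fx=4,fy=4,interpolation=cv2.INTER_CUBIC))
E
```

```text
1879
0.0 108 [ 0.0092 -0.1794] -3.14 2.994
0.015 132 [ 0.0222 -0.3254] -2.844 1.468
0.03 74 [0.0383 0.5615] -2.172 0.866
0.045 81 [0.0537 0.6863] 0.543 0.824
0.06 83 [0.0678 0.6976] 0.589 0.799
0.075 106 [0.0828 0.689 ] 0.616 0.764
0.09 134 [0.0983 0.6843] 0.576 0.751
0.105 237 [0.1129 0.6645] 0.578 0.744
0.12 363 [0.1282 0.6815] 0.593 0.771
0.135 405 [0.1423 0.7042] 0.607 0.768
0.15 156 [0.1534 0.7236] 0.676 0.762
```

View pics/w12.png

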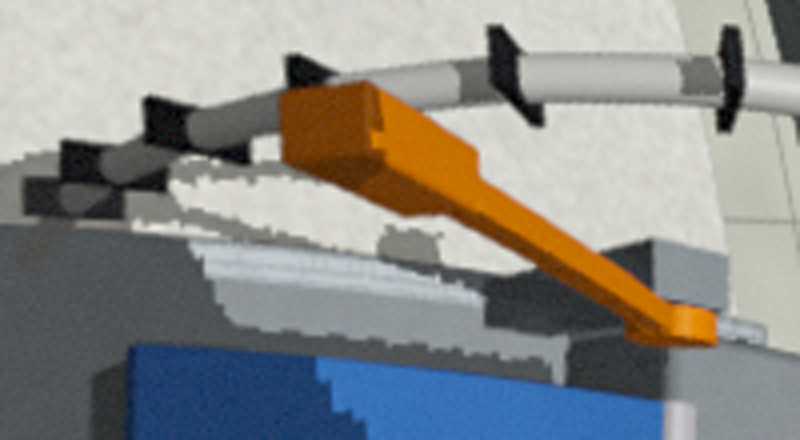

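```bash
python3 - <<'E'
from h import *
o=sensors.get_obs();d=imaging.read_camera("wrist")
for c in((328,122),(282,90),(365,82),(385,155),(285,158)):
    uv=((c[0]+.5)/4-.5+350,(c[1]+.5)/4-.5);r,a=pt_angle(*wray(d,uv,o),.106);print(uv,r,a)
E
```

```text
(431.625, 30.125) 0.1462262617574662 0.6984111646478722
(420.125, 22.125) 0.15788988968014367 0.7080617140314162
(440.875, 20.125) 0.1569517709446628 0.7617582022908661
(445.875, 38.375) 0.13191691534043287 0.6940290354288282
(420.875, 39.125) 0.13578255083233576 0.6099300507955084
```

Call:
carry_out(
  plan=[
    {"fingers": 0.1,"dx": 0.05,"dy": 0,"dz": 0.7,"rx": 0,"ry": 0,"rz": -0.015},
    {"fingers": 0.1,"dx": 0,"dy": 0,"dz": 0.8,"rx": 0,"ry": 0,"rz": 0},
    {"fingers": 0.1,"dx": 0,"dy": 0,"dz": 0.6,"rx": 0,"ry": 0,"rz": 0},
    {"fingers": 0.1,"dx": 0,"dy": 0,"dz": 0.33,"rx": 0,"ry": 0,"rz": 0},
    {"fingers": 0.1,"dx": 0,"dy": 0,"dz": 0,"rx": 0,"ry": 0,"rz": 0},
    {"fingers": 1,"dx": 0,"dy": 0,"dz": 0,"rx": 0,"ry": 0,"rz": 0},
    {"fingers": 1,"dx": 0,"dy": 0,"dz": 0,"rx": 0,"ry": 0,"rz": 0},
    {"fingers": 1,"dx": 0,"dy": 0,"dz": 0,"rx": 0,"ry": 0,"rz": 0},
    {"fingers": 1,"dx": 0,"dy": 0,"dz": 0,"rx": 0,"ry": 0,"rz": 0},
  ],
  force=20,
)

```text
time_s: 19.75
tool_pos: [0.6141, 0.0611, 0.144]
tool_rot: [-180.0, 0.0, 80.0]
force: [-2.1, -0.1, 2.8]
grip_width: 0.0112
```

```bash
python3 -c "
import numpy as np
a=np.linspace(0,.69,11);X=.16*(1-np.cos(a));Z=.16*np.sin(a)
print((np.diff(X)/.03).round(3),(np.diff(Z)/.03).round(3),X[-1],Z[-1])"
```

```text
[0.013 0.038 0.063 0.088 0.112 0.136 0.16  0.182 0.204 0.224] [0.368 0.366 0.362 0.357 0.35  0.342 0.332 0.32  0.306 0.292] 0.036600637600462935 0.10184594915551486
```

Call:
carry_out(
  plan=[
    {"fingers": 1,"dx": 0,"dy": 0.01,"dz": -0.37,"rx": 0,"ry": 0,"rz": 0},
    {"fingers": 1,"dx": 0,"dy": 0.04,"dz": -0.37,"rx": 0,"ry": 0,"rz": 0},
    {"fingers": 1,"dx": 0,"dy": 0.06,"dz": -0.36,"rx": 0,"ry": 0,"rz": 0},
    {"fingers": 1,"dx": 0,"dy": 0.09,"dz": -0.36,"rx": 0,"ry": 0,"rz": 0},
  ],
)

```text
time_s: 20.25
tool_pos: [0.6198, 0.06, 0.188]
tool_rot: [-179.9, 0.0, 80.0]
force: [-4.3, 1.1, -2.0]
grip_width: 0.0113
```

Call:
carry_out(
  plan=[
    {"fingers": 1,"dx": 0,"dy": 0.11,"dz": -0.35,"rx": 0,"ry": 0,"rz": 0},
    {"fingers": 1,"dx": 0,"dy": 0.14,"dz": -0.34,"rx": 0,"ry": 0,"rz": 0},
    {"fingers": 1,"dx": 0,"dy": 0.16,"dz": -0.33,"rx": 0,"ry": 0,"rz": 0},
    {"fingers": 1,"dx": 0,"dy": 0.18,"dz": -0.32,"rx": 0,"ry": 0,"rz": 0},
    {"fingers": 1,"dx": 0,"dy": 0.2,"dz": -0.31,"rx": 0,"ry": 0,"rz": 0},
    {"fingers": 1,"dx": 0,"dy": 0.22,"dz": -0.29,"rx": 0,"ry": 0,"rz": 0},
    {"fingers": 1,"dx": 0,"dy": 0,"dz": 0,"rx": 0,"ry": 0,"rz": 0},
  ],
)

```text
time_s: 21.12
tool_pos: [0.6488, 0.0546, 0.2479]
tool_rot: [-179.8, 0.1, 80.0]
force: [-11.9, -0.9, 5.4]
grip_width: 0.0113
```

```bash
python3 - <<'E'
from h import *
o=sensors.get_obs();d=imaging.read_camera("wrist");q=o["tool_pos"]-O
a,b=.075-q@X,o["tool_pos"][2]+.019-.162
print("tcp",q@X,q@Y,o["tool_pos"],o["force"],o["grip_width"],"bar r,ang",np.hypot(a,b),np.arctan2(b,a))
cv2.imwrite("pics/w13.png",d["color"][...,::-1])
s=imaging.read_camera("scene");cv2.imwrite("pics/s13.png",cv2.resize(s["color"][150:300,260:400,::-1],None,fx=4,fy=4,interpolation=cv2.INTER_CUBIC))
t=imaging.read_camera("top");cv2.imwrite("pics/t13.png",cv2.resize(t["color"][80:240,220:380,::-1],None,fx=3.7,fy=3.7,interpolation=cv2.INTER_CUBIC))
E
```

```text
tcp -0.04913315797943144 -0.00037349677296827426 [0.64884843 0.05456406 0.24793158] [-11.93887113  -0.91252505   5.40980693] 0.011343559570286606 bar r,ang 0.1625413105929453 0.7017677002133723
```

View pics/w13.png

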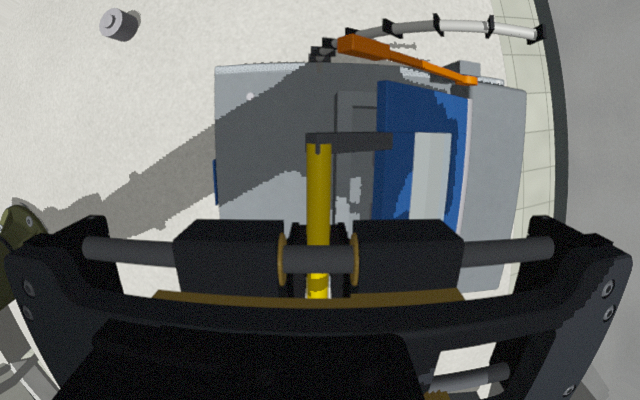

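View pics/s13.png

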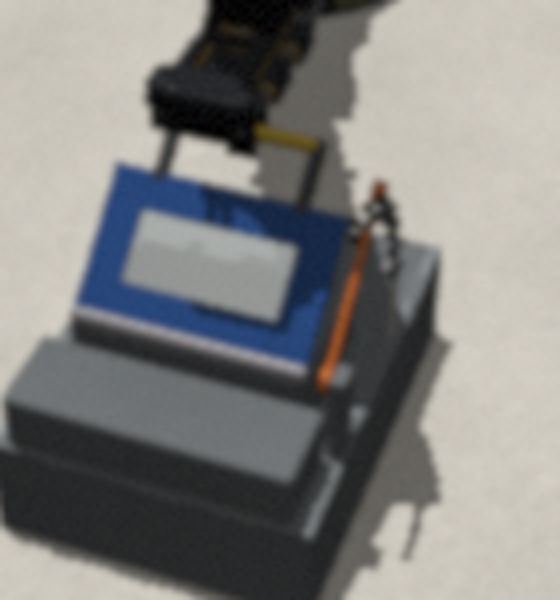

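View pics/t13.png

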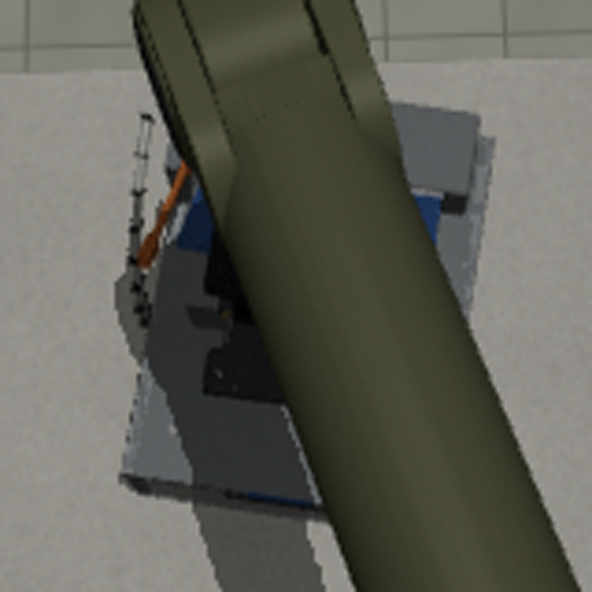

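```bash
python3 - <<'E'
from h import *
im=cv2.imread("pics/w13.png")
cv2.imwrite("pics/w13z.png",cv2.resize(im[20:170,300:500],None,fx=4,fy=4,interpolation=cv2.INTER_CUBIC))
E
```

```text
(no output)
```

View pics/w13z.png

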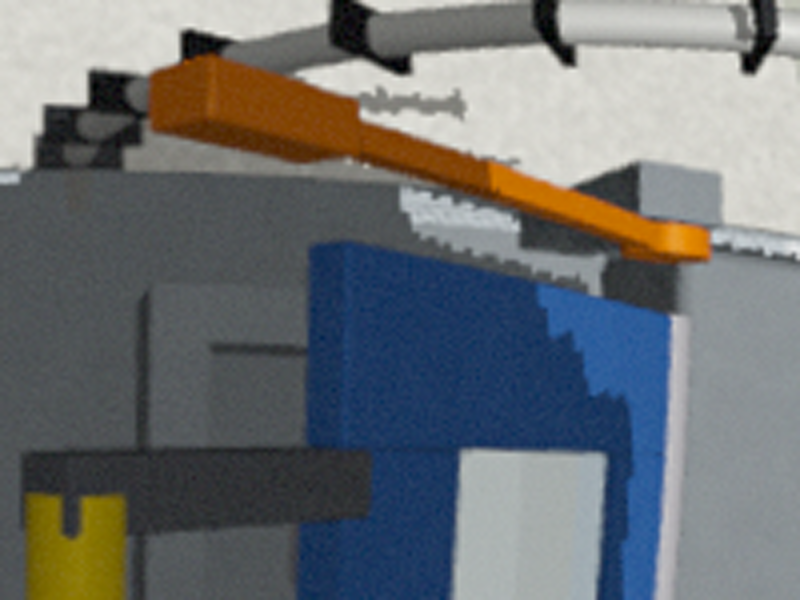

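```bash
cat >> h.py <<'E'
def wproj(d,p,o):
    T=np.array(d["tool_from_camera"]);Rt=R.from_euler("xyz",o["tool_rot"],degrees=True).as_matrix()
    q=T[:3,:3].T@(Rt.T@(p-o["tool_pos"])-T[:3,3]);th=np.arccos(q[2]/np.linalg.norm(q));k=d["mtx"]
    return np.r_[k[0,2],k[1,2]]+k[0,0]*th*q[:2]/np.linalg.norm(q[:2])
def hp(r,a,y,n=0): # n: offset normal to flap (up)
    return tw(.075-r*np.cos(a)+n*np.sin(a),y,.162+r*np.sin(a)+n*np.cos(a))
E
python3 - <<'E'
from h import *
from scipy.optimize import minimize_scalar as ms
o=sensors.get_obs();d=imaging.read_camera("wrist")
print(o["tool_pos"],o["force"])
f=lambda x,y:np.array(((x+.5)/4-.5+300,(y+.5)/4-.5+20))
pts=[("ptr face",(181,100),.145,.106,0),("flap top corner",(350,243),.115,.09,.004),("flap bot corner",(310,248),.115,.09,-.004),("bar end",(76,497),.16,.05,0)]
for n,c,r,y,nn in pts:
    uv=f(*c);g=ms(lambda a:np.sum((wproj(d,hp(r,a,y,nn),o)-uv)**2),bounds=(.3,1.1),method="bounded")
    print(n,uv,"angle",g.x,"resid",wproj(d,hp(r,g.x,y,nn),o)-uv, "rayplane",pt_angle(*wray(d,uv,o),y))
print("hinge proj y.106 ->",(wproj(d,hp(0,0,.106),o)-[300,20])*4)
E
```

```text
[0.64839245 0.0546354  0.24738667] [-11.07991281  -1.34265811   5.93560019]
ptr face [344.875  44.625] angle 0.6906353556743099 resid [-0.22715717 -0.9960216 ] rayplane (np.float64(0.1434201404894588), np.float64(0.6803930784993006))
flap top corner [387.125  80.375] angle 0.6801010094049972 resid [0.01199427 0.19006886] rayplane (np.float64(0.1157643663784355), np.float64(0.7192459351499041))
flap bot corner [377.125  81.625] angle 0.6863375857254393 resid [-0.02727409 -0.32731567] rayplane (np.float64(0.11388905389266896), np.float64(0.6423716593578384))
bar end [318.625 143.875] angle 0.6690542943061852 resid [-1.98356108 12.63945566] rayplane (np.float64(0.12748067928192866), np.float64(0.2134809156693671))
hinge proj y.106 -> [665.17636351 240.46168203]
```

```bash
python3 - <<'E'
from h import *
from scipy.optimize import minimize_scalar as ms
o=sensors.get_obs();d=imaging.read_camera("wrist");s=imaging.read_camera("scene")
h=cv2.cvtColor(d["color"],cv2.COLOR_RGB2HSV);m=cv2.inRange(h,(4,150,40),(18,255,255));m[110:]=0;m[:,:330]=0
# shaft line: compare mask centre per column with projected axis
for a in (.65,.67,.69,.71,.73):
    e=[]
    for r in np.arange(.04,.11,.005):
        p=wproj(d,hp(r,a,.106),o);c=int(round(p[0]));v=np.nonzero(m[:,c])[0]
        if len(v): e.append((v.min()+v.max())/2-p[1])
    print(a,np.round(e,1),np.mean(e).round(2))
f=lambda x,y:np.array(((x+.5)/4-.5+260,(y+.5)/4-.5+150))
for n,c,r,y,nn in[("tip",(379,186),.145,.106,0),("flap top corner",(354,214),.115,.09,.004),("flap right corner",(119,164),.115,-.09,.004),("bar l",(318,146),.16,.05,0)]:
    uv=f(*c);g=ms(lambda a:np.sum((proj(s,hp(r,a,y,nn))-uv)**2),bounds=(.3,1.1),method="bounded")
    print(n,uv,g.x,proj(s,hp(r,g.x,y,nn))-uv)
print((proj(s,hp(0,0,.106))-[260,150])*4)
E
```

```text
0.65 [-1.6 -1.1 -0.5 -1.4 -1.3 -2.1 -2.  -1.8 -1.5 -2.3 -3.  -2.7 -2.9 -5.5
 -5.1] -2.32
0.67 [-0.6 -0.5 -0.4 -0.3 -0.2 -1.  -1.3 -0.6 -1.4 -1.1 -1.8 -1.4 -2.  -2.2
 -4.2] -1.27
0.69 [-0.5  0.   0.1 -0.3 -0.1 -0.4 -0.7 -0.5 -0.2  0.1 -0.5 -1.1 -0.7 -0.8
 -3.3] -0.59
0.71 [-0.5 -0.4  0.2  0.8  1.   0.2  0.4  0.2  1.   0.3  0.7  0.1  0.6  0.6
  0.1] 0.34
0.73 [0.5 0.6 0.7 0.9 1.  1.3 1.  0.8 1.1 1.5 1.9 1.4 1.9 1.9 2. ] 1.23
tip [354.375 196.125] 0.6358849143160191 [ 1.06965759 -0.58415327]
flap top corner [348.125 203.125] 0.6311835570123462 [-1.01957451  0.79958824]
flap right corner [289.375 190.625] 0.6134582617923368 [ 0.00159413 -0.00178275]
bar l [339.125 186.125] 0.6279849242700432 [-0.79276104  0.48905989]
[327.29826763 377.77663264]
```

Both views put the flap about 0.01 rad below the pointer (wrist: flap 0.683, pointer about 0.69–0.70; scene: flap 0.61–0.63, pointer 0.636). I nudge it up and ease the compression.

Call:
carry_out(
  plan=[
    {"fingers": 1,"dx": 0,"dy": -0.01,"dz": -0.05,"rx": 0,"ry": 0,"rz": 0},
    {"fingers": 1,"dx": 0,"dy": 0,"dz": -0.05,"rx": 0,"ry": 0,"rz": 0},
    {"fingers": 1,"dx": 0,"dy": 0,"dz": 0,"rx": 0,"ry": 0,"rz": 0},
    {"fingers": 1,"dx": 0,"dy": 0,"dz": 0,"rx": 0,"ry": 0,"rz": 0},
  ],
)

```text
time_s: 21.92
tool_pos: [0.6498, 0.0544, 0.2493]
tool_rot: [-180.0, 0.0, 80.0]
force: [-5.7, -0.8, 1.4]
grip_width: 0.0114
```

```bash
python3 - <<'E'
from h import *
o=sensors.get_obs();d=imaging.read_camera("wrist");q=o["tool_pos"]-O
a,b=.075-q@X,o["tool_pos"][2]+.019-.162
print(o["time_s"],"tcp",q@X,q@Y,o["tool_pos"],o["tool_rot"],o["force"],o["grip_width"],"bar r,ang",np.hypot(a,b),np.arctan2(b,a))
cv2.imwrite("pics/w14z.png",cv2.resize(d["color"][20:170,300:500,::-1],None,fx=4,fy=4,interpolation=cv2.INTER_CUBIC))
np.savez("w14.npz",c=d["color"],p=o["tool_pos"],r=o["tool_rot"])
s=imaging.read_camera("scene");cv2.imwrite("pics/s14.png",cv2.resize(s["color"][175:255,280:380,::-1],None,fx=7,fy=7,interpolation=cv2.INTER_CUBIC))
E
```

```text
21.925 tcp -0.04816754015141027 -0.00037381875292453743 [0.64979932 0.05439607 0.24928368] [-1.79974136e+02  4.14353250e-02  7.99553828e+01] [-5.74698792 -0.82724745  1.35759606] 0.011357374526456868 bar r,ang 0.1626851675809481 0.7119468867218882
```

View pics/w14z.png

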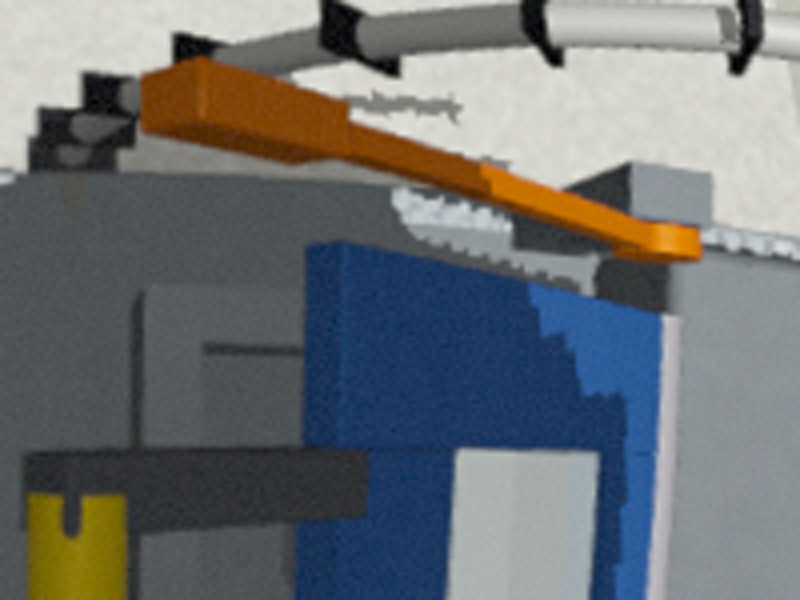

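View pics/s14.png

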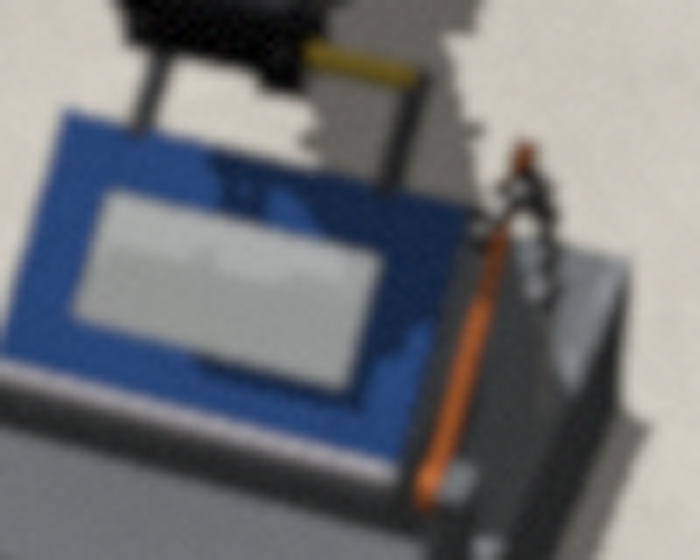

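```bash
python3 - <<'E'
from h import *
from scipy.optimize import minimize_scalar as ms
o=sensors.get_obs();d=imaging.read_camera("wrist");s=imaging.read_camera("scene")
f=lambda x,y:np.array(((x+.5)/4-.5+300,(y+.5)/4-.5+20))
for n,c,r,y,nn in [("ptr face",(174,98),.145,.106,0),("flap top corner",(343,243),.115,.09,.004),("flap bot corner",(306,246),.115,.09,-.004)]:
    uv=f(*c);g=ms(lambda a:np.sum((wproj(d,hp(r,a,y,nn),o)-uv)**2),bounds=(.3,1.1),method="bounded")
    print(n,g.x,wproj(d,hp(r,g.x,y,nn),o)-uv)
h=cv2.cvtColor(d["color"],cv2.COLOR_RGB2HSV);m=cv2.inRange(h,(4,150,40),(18,255,255));m[110:]=0;m[:,:330]=0
b=cv2.inRange(h,(100,120,30),(125,255,255))
for a in (.66,.68,.69,.7,.71,.72,.74):
    e=[];e2=[]
    for r in np.arange(.05,.105,.005):
        p=wproj(d,hp(r,a,.106),o);c=int(round(p[0]));v=np.nonzero(m[:,c])[0]
        if len(v): e.append((v.min()+v.max())/2-p[1])
        p=wproj(d,hp(r,a,.09,.004),o);c=int(round(p[0]));v=np.nonzero(b[:,c])[0]; v=v[v>50]
        if len(v): e2.append(v.min()-.5-p[1])
    print(a,"shaft",np.mean(e).round(2),"flap edge",np.mean(e2).round(2),np.round(e2,1))
f=lambda x,y:np.array(((x+.5)/7-.5+280,(y+.5)/7-.5+175))
for n,c,r,y,nn in[("tip",(524,145),.145,.106,0),("flap top corner",(470,207),.115,.09,.004),("flap right",(68,110),.115,-.09,.004),("bar l",(415,78),.16,.05,0)]:
    uv=f(*c);g=ms(lambda a:np.sum((proj(s,hp(r,a,y,nn))-uv)**2),bounds=(.3,1.1),method="bounded")
    print(n,g.x,proj(s,hp(r,g.x,y,nn))-uv)
for a in(.65,.7):
    for y in(.09,.106): v=proj(s,hp(.115,a,y))-proj(s,hp(0,a,y));print(a,y,v[0]/-v[1])
E
```

```text
ptr face 0.6989838676333879 [-0.02785138 -0.12340393]
flap top corner 0.6903144409259125 [0.01759331 0.27711621]
flap bot corner 0.7018027229467415 [0.01623783 0.19802701]
0.66 shaft -1.49 flap edge -0.8 [-0.5 -0.8 -1.  -0.2 -0.4 -0.6 -0.8 -0.9 -1.1 -1.2 -1.3]
0.68 shaft -0.64 flap edge -0.58 [-0.5  0.2 -0.  -0.2 -0.4 -0.6 -0.7 -0.9 -1.  -1.1 -1.1]
0.69 shaft -0.28 flap edge -0.1 [-0.5  0.2 -0.  -0.2 -0.4  0.4 -0.7  0.2  0.1 -0.  -0.1]
0.7 shaft 0.07 flap edge 0.1 [ 0.5  0.2 -0.  -0.2 -0.4  0.4  0.3  0.2  0.1  0.  -0. ]
0.71 shaft 0.42 flap edge 0.2 [ 0.4  0.2 -0.  -0.2  0.6  0.5  0.3  0.2  0.1  0.1  0. ]
0.72 shaft 0.81 flap edge 0.4 [ 0.4  0.2 -0.   0.8  0.6  0.5  0.3  0.2  0.2  1.1  0.1]
0.74 shaft 1.68 flap edge 1.05 [0.4 1.2 1.  0.8 0.6 1.5 1.4 1.3 1.2 1.2 1.2]
tip 0.6926839860024142 [ 0.57555762 -0.43435162]
flap top corner 0.6382780066512311 [ 0.34190535 -0.27974082]
flap right 0.6322905353354308 [-0.12489699  0.1514579 ]
bar l 0.6518402588314763 [-0.7662013   0.53025986]
0.65 0.09 0.27776799622882414
0.65 0.106 0.2753220056744258
0.7 0.09 0.265889817376614
0.7 0.106 0.26412550757120784
```

```bash
python3 - <<'E'
from h import *
ims=[imaging.read_camera("scene") for _ in range(3)];s=ims[0];im=np.mean([i["color"].astype(np.float32) for i in ims],0)
def samp(p): return cv2.getRectSubPix(im[...,0].copy(),(1,1),p)[0,0],cv2.getRectSubPix(im[...,2].copy(),(1,1),p)[0,0]
A=np.arange(.52,.86,.02)
def row(r,y,n,du=0):
    return [samp(tuple(map(float,proj(s,hp(r,a,y,n))+[du,0]))) for a in A]
print("a     ",A.round(2))
for du in(-1,0,1):
    t=np.array(row(.145,.106,.0045,du));print("tip R-B",du,(t[:,0]-t[:,1]).round(0))
for y in(.08,.04,0,-.04,-.08):
    t=np.array(row(.115,y,.004));print("flap B-R",y,(t[:,1]-t[:,0]).round(0))
E
```

```text
a      [0.52 0.54 0.56 0.58 0.6  0.62 0.64 0.66 0.68 0.7  0.72 0.74 0.76 0.78
 0.8  0.82 0.84]
tip R-B -1 [53. 53. 51. 48. 42. 38. 34. 31. 27. 24. 22. 20. 19. 18. 17. 17. 16.]
tip R-B 0 [30. 33. 36. 37. 36. 34. 32. 30. 27. 25. 23. 21. 20. 19. 19. 18. 18.]
tip R-B 1 [18. 20. 22. 23. 24. 24. 24. 24. 23. 22. 21. 20. 19. 19. 18. 18. 18.]
flap B-R 0.08 [31. 28. 25. 22. 19. 16. 13. 11.  9.  8.  6.  5.  4.  4.  3.  3.  3.]
flap B-R 0.04 [34. 32. 28. 24. 20. 17. 15. 13. 11. 10.  9.  8.  7.  7.  7.  7.  8.]
flap B-R 0 [25. 21. 17. 13.  9.  6.  4.  2.  1.  0. -1. -2. -2. -3. -3. -3. -2.]
flap B-R -0.04 [61. 56. 49. 42. 35. 30. 26. 23. 21. 18. 17. 16. 16. 16. 17. 18. 19.]
flap B-R -0.08 [60. 54. 49. 42. 36. 30. 25. 21. 20. 19. 18. 17. 16. 15. 14. 13. 10.]
```

Call:
carry_out(
  plan=[
    {"fingers": 1,"dx": 0,"dy": 0.01,"dz": -0.04,"rx": 0,"ry": 0,"rz": 0},
    {"fingers": 1,"dx": 0,"dy": 0,"dz": 0,"rx": 0,"ry": 0,"rz": 0},
    {"fingers": 1,"dx": 0,"dy": 0,"dz": 0,"rx": 0,"ry": 0,"rz": 0},
    {"fingers": 1,"dx": 0,"dy": 0,"dz": 0,"rx": 0,"ry": 0,"rz": 0},
    {"fingers": 1,"dx": 0,"dy": 0,"dz": 0,"rx": 0,"ry": 0,"rz": 0},
  ],
)

```text
time_s: 22.9
tool_pos: [0.6502, 0.0543, 0.2499]
tool_rot: [-180.0, 0.0, 80.0]
force: [-4.5, -0.5, 1.0]
grip_width: 0.0113
```

```bash
python3 - <<'E'
from h import *
o=sensors.get_obs();d=imaging.read_camera("wrist");q=o["tool_pos"]-O
print(o["time_s"],"tcp",q@X,q@Y,o["tool_pos"],o["tool_rot"],o["force"],o["grip_width"])
cv2.imwrite("pics/w15z.png",cv2.resize(d["color"][20:170,300:500,::-1],None,fx=4,fy=4,interpolation=cv2.INTER_CUBIC))
cv2.imwrite("pics/w15.png",d["color"][...,::-1])
t=imaging.read_camera("top");cv2.imwrite("pics/t15.png",t["color"][...,::-1])
E
```

```text
22.9 tcp -0.04774071648514315 -0.00038368180621471 [0.65021795 0.05431224 0.2498532 ] [-1.79986591e+02  3.38731647e-02  7.99568287e+01] [-4.52821659 -0.49314582  1.00561848] 0.01126739842198436
```

View pics/w15z.png

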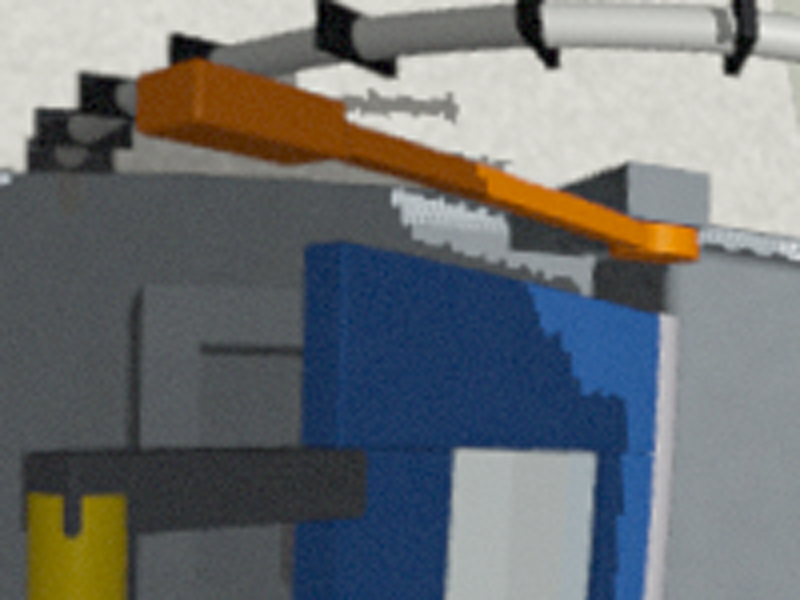

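View pics/t15.png

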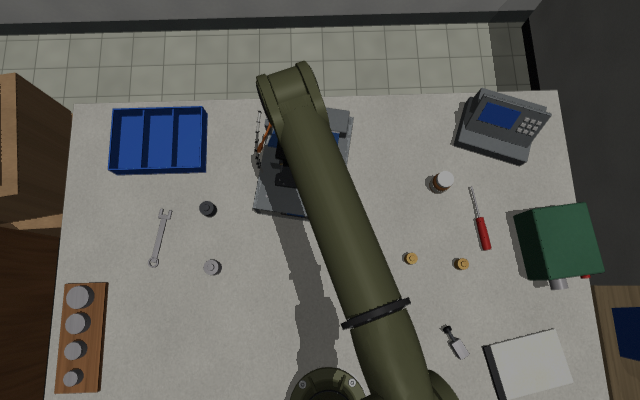

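The bystanders are where they started, the drawer is shut, and the flap is held steady level with the pointer. I'm handing in.

```bash
python3 -c "
from cell import ticket
print(ticket.sign_off())"
```

```text
the job is handed in; nothing more can be done
None
```

I set the largest brass weight upright in the drawer and pushed the drawer shut. I then lifted the flap by its yellow bar to the pointer and signed off at about 23 s, still holding it there.

**Weight:** A wrist picture after release showed it standing upright. The drawer floor took it with about 6.5 N of upward force. I did not see it again once the drawer was shut.

**Drawer:** The push met a hard stop at about 12 N, with the finger face level with the tester's front (x = -0.160 m). The later top view showed it flush.

**Flap and pointer:** In the wrist camera the pointer read about 0.70 rad both before and after lifting, so it had not moved. The flap read 0.690–0.702 rad before a final upward nudge of about 0.006 rad. I did not refit the angle after that nudge, only looked at the picture.

**Readings that disagreed:**
- Arm position alone put the flap at 0.69–0.72 rad, depending on whether I used the x or the z travel; the bar may have slid slightly in the fingers.
- The blurred scene camera put the flap about 0.02–0.04 rad below the pointer. One pixel there is about 0.024 rad, so I relied on the wrist view.

**Everything else:** The last top view showed the other items where they started. The highest tool force I read was about 15 N, during the drawer push.

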